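Stack the tapered parts cups in the sprung stand

TASK

Put the two loose parts cups away in the leaning spring stand: lower the orange cup into the white cup that sits there until it just seats, let it go, then lower the blue cup into the orange one in the same way. Guide each cup down in line with the leaning stack, without dropping it in or forcing it: once the walls meet, stop, so that the sprung cradle is hardly pressed down and the cups do not wedge tight. Leave the jar, the steel block and the pliers where they are.

Things in the scene. Friction and masses are not known exactly. Their poses are not given: they have to be found in the camera images.
- orange_cup: Loose orange round cup, upright on the bench. 70 mm high, foot 48 mm across, 1 mm of radius taper per 10 mm; its top 24 mm (46 to 70 mm above the foot) is a straight band 62 mm across, to grip from both sides. Mouth 55 mm across, wall 3.5 mm, floor 4 mm. 40 to 90 g. Origin: centre of the underside; z runs up its axis to the mouth. Turn about z does not matter.
- blue_cup: Loose blue plastic cup, same shape and size as the orange one, standing upright on the bench. Origin: centre of the underside; z along its axis to the mouth.
- base_cup (a point): White cup of the same shape, fixed in the stand's cradle, leaning 30 degrees from vertical towards the stand's -x. This point: centre of its underside; z up its leaning axis (mouth 70 mm away), y level. Nested cups seat wall on wall: a seated cup's origin is 35 to 40 mm along z from that of the cup below, so its top 35 to 40 mm, with the grip band, stays outside.
- cup_stand: Grey steel stand, fixed on the bench, with the leaning post: foot plate 150 x 130 x 8 mm. Origin: centre of the plate's underside; -x, roughly towards the robot, is the side to which the cups lean.
- cradle (a joint): Travel of the sprung cradle (with the white cup) down along its leaning axis, m: 0 at rest, 0.022 at its end stop. A cup pressed in moves it only above about 3 N, then 0.4 N for every further mm; it springs back by itself.
- cotton_jar: Teal jar with a grey lid, 60 mm across, 62 mm high, loose. Origin: centre of its underside.
- steel_block: Grey steel block, 45 x 60 x 28 mm, loose. Origin: centre of its underside.
- pliers_bench: Pliers with red grips, 193 mm long and 13 mm thick, lying loose on the bench. Origin: centre of the underside; y runs along the length.
There are look-alikes about, which are no part of the job. Of the things shaped like the blue_cup, the blue one is meant.

How it is judged:
By the outcome, as a careful person would: the job done as asked, in the order asked, and still so for the second after the job is handed in, with the robot touching nothing.
It also fails if it takes over 59 s, if anything falls off the work surface, if the arm or the gripper's body presses on something with over 40 N, if the wrist force passes 120 N, or if a joint passes its speed limit or range.

ROBOT

A 7-joint arm with a two-finger parallel gripper is mounted at the origin on a cart in front of the work surface, level with it; the furniture and walls round the work are solid. World frame = base frame: x ahead of the robot, y to its left, z up, the work surface at z = 0. Lengths are in m, angles in rad, forces in N, time in s.
With the tool pointing down it reaches from about 0.425 to 0.875 m from the base axis. Payload 4.7 kg.
Tool frame: the origin (TCP) lies at the very end of the fingers, on their centre line; the grasp point (between the pads) lies 19 mm behind it; z points along the fingers, y is the direction in which the jaws open and shut (so a half turn about z gives the same grasp; the last joint's range is limited). The gripper opens to 85 mm and grips with 20 to 120 N. Pads are 22 mm wide; open, the fingers measure 114 mm over their backs; the gripper's body (76 mm by 85 mm) begins 54 mm behind the grasp point. The pads swing forward as they close: fully open they stand 13 mm farther back than shut.
Start: joints at [1.274, 0.321, -0.07, 1.45, 0.023, 1.371, -0.057], TCP at [0.199, -0.619, 0.201] pointing down, gripper open.
Joint ranges: [-2.86, 2.86], [-0.3, 2.09], [-1.38, 1.24], [0.06, 2.45], [-1.56, 4.7], [0.09, 2.05], [-2.69, 2.69]. Speed limits (rad/s): [2.57, 2.57, 3.14, 3.14, 3.14, 3.14, 3.14].

INTERFACE

Orientations are given as a unit quaternion [x, y, z, w].
In Python, from workcell import observe, read_camera, camera_params, close_job gives the robot as it stands. The module is installed in compiled form; this text tells all that it offers.
- The arm moves only by the tool arm_command, never from a script. Its argument "rows" is a list of rows, each an object of numbers: "tx", "ty", "tz": the shift along the tool's x, y, z in mm; "ax", "ay", "az": the turn, a rotation vector about the tool's x, y, z in degrees; "grip": the opening in per cent of the stroke, from 0 (shut) to 100 (fully open). In form: [{"tx": .., "ty": .., "tz": .., "ax": .., "ay": .., "az": .., "grip": ..}, ...]. A call has 1 to 20 rows; each row is the pose to reach, as a shift and turn from the pose commanded when the call began, along the tool's axes at that moment; what a row does not reach only later rows make up. A row lasts 1/12 s, in which the tool goes at most 41.7 mm and 7.16 degrees, less where a joint would pass 70% of its speed; a pose out of reach is approached as far as the arm can. A call with a gripper value outside its range is refused whole. The fingers move at their own pace and stop on an object; the grip force is fixed at half the most. Time passes only in rows, so rows that repeat a pose let the fingers close. It gives the time, the measured TCP pose, the force and the opening at its end, in the units of the state.
- observe(): the state, without advancing time (a new reading comes with each control period).
- read_camera(name): name is "scene" or "top" or "wrist"; returns the picture (480x640x3 uint8, red, green, blue); there is no depth.
- camera_params(name): a dict with "fx", "fy", "cx", "cy" (pixels), "k1" (the pictures are not rectified: a ray, as slopes to the right and down, at radius r is drawn at 1 + k1 r^2 times it, then the intrinsics apply), "R" (3x3) and "t" (3): a world point X has camera coordinates R X + t. Camera axes: x right, y down, z forward; pixel columns grow to the right and rows downward; lengths in m; the calibration is good to about 2 mm. A picture is of the moment at which its call begins: read the wrist's pose just before it. camera_params takes no time and is no camera call; for the wrist camera it gives the pose at the moment of the call.
- close_job(): hands the job in, once; it reports no verdict.
The state is a dict: "time": time; "joints": joint angles; "dq": joint speeds; "tau": joint torques, N m; "position": TCP position; "ee_rot": TCP orientation; "contact_force": force on the tool from outside, world axes, zero at the start; "ft_torque": the same for the moment, N m; "width": opening from 0.0 (shut) to 1.0 (fully open).
Only numpy, scipy, OpenCV 4.12 (cv2) and the standard library are available. Lean on these libraries where they do the work, as an engineer would, in place of code of your own. Each camera call takes 0.05 s, during which the arm holds its last target.

## Working session

There is one attempt and no reset: what is moved stays moved. The work goes in short steps, Python scripts to look and compute and a tool call to move; the robot and the scene stay as the last step left them, time stands still between calls to the robot, and variables do not carry over. Pictures are saved under pics/ and viewed, and the job is handed in when it is done.

Besides the shell and the picture viewer there is one more tool, called after "Call:" by a JSON object that holds its "api" and its "payload". arm_command: Moves the arm, as the interface text tells. Its arguments: {"type":"object","properties":{"rows":{"type":"array","items":{"type":"object","properties":{"tx":{"type":"number"},"ty":{"type":"number"},"tz":{"type":"number"},"ax":{"type":"number"},"ay":{"type":"number"},"az":{"type":"number"},"grip":{"type":"number"}}}}},"required":["rows"]}

```bash
mkdir -p pics; ls; cat > h.py <<'E'
import numpy as np, cv2
from workcell import observe, read_camera, camera_params, close_job
def save(n,img): cv2.imwrite(f'pics/{n}.png', cv2.cvtColor(img,cv2.COLOR_RGB2BGR))
def ray(p,u,v):
    x=(u-p['cx'])/p['fx'];y=(v-p['cy'])/p['fy']
    rd=np.hypot(x,y); r=rd
    for _ in range(30): r=rd/(1+p['k1']*r*r)
    s=r/rd if rd>0 else 1
    R=np.array(p['R']);t=np.array(p['t'])
    d=R.T@np.array([x*s,y*s,1.0]); return -R.T@t, d/np.linalg.norm(d)
def onz(p,u,v,z):
    o,d=ray(p,u,v); return o+d*(z-o[2])/d[2]
def proj(p,X):
    c=np.array(p['R'])@np.array(X)+np.array(p['t']);x,y=c[0]/c[2],c[1]/c[2];k=1+p['k1']*(x*x+y*y)
    return p['fx']*x*k+p['cx'],p['fy']*y*k+p['cy']
def tri(p1,a,p2,b):
    o1,d1=ray(p1,*a);o2,d2=ray(p2,*b)
    A=np.stack([d1,-d2],1);s=np.linalg.lstsq(A,o2-o1,rcond=None)[0]
    q1=o1+d1*s[0];q2=o2+d2*s[1];return (q1+q2)/2,np.linalg.norm(q1-q2)
E
python3 - <<'E'
from h import *
print(observe())
for n in ['scene','top','wrist']:
    p=camera_params(n);save(n+'0',read_camera(n));print(n,p)
E
```

```text
pics
{'time': 0.0, 'joints': array([ 1.2740782 ,  0.32187469, -0.07014793,  1.45165479,  0.02259389,
        1.37082655, -0.0569183 ]), 'dq': array([-0.00036149, -0.00044295, -0.00058086, -0.0005696 ,  0.00029467,
       -0.00073675, -0.00154152]), 'tau': array([-1.47833471e-04, -4.93579280e+01, -3.82066034e-01, -3.14328861e+01,
        1.30708769e-02,  1.13855180e-02,  3.99494112e-06]), 'position': array([ 0.19860071, -0.61828495,  0.19980064]), 'ee_rot': array([ 9.87942352e-01,  1.54819036e-01, -1.88595811e-04, -9.69426499e-04]), 'contact_force': array([ 0.17593665, -0.08458214, -0.5046772 ]), 'ft_torque': array([ 0.01040925,  0.0028913 , -0.03048073]), 'width': 0.9989559839837003}
scene {'fx': 563.8649717931987, 'fy': 563.8649717931987, 'cx': 314.7175123656757, 'cy': 238.1759734406245, 'k1': -0.06525790198765712, 'R': array([[-0.73563561, -0.6772312 ,  0.01407663],
       [-0.36359976,  0.37725253, -0.85174864],
       [ 0.5715203 , -0.63169489, -0.5237615 ]]), 't': array([0.39207566, 0.29359744, 1.03085165])}
top {'fx': 464.5276563028622, 'fy': 464.5276563028622, 'cx': 317.8033488684999, 'cy': 236.20766102291296, 'k1': -0.07646487137962273, 'R': array([[ 0.0147349 , -0.99970679, -0.01921478],
       [-0.98125547, -0.01076473, -0.19241057],
       [ 0.19214731,  0.02168976, -0.98112638]]), 't': array([-0.04486894,  0.57578469,  1.28991152])}
wrist {'fx': 414.14453279156805, 'fy': 414.14453279156805, 'cx': 314.2585803606221, 'cy': 244.7746867193142, 'k1': -0.051804215225654565, 'R': array([[ 0.3070744 , -0.95168318, -0.00210499],
       [-0.90328232, -0.29215215,  0.31421038],
       [-0.29964371, -0.09458457, -0.94935104]]), 't': array([-0.64803653, -0.04172625,  0.38077513])}
```

View pics/scene0.png

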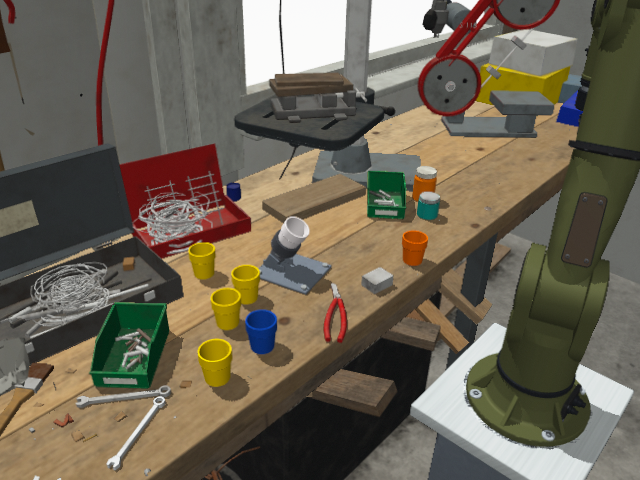

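View pics/top0.png

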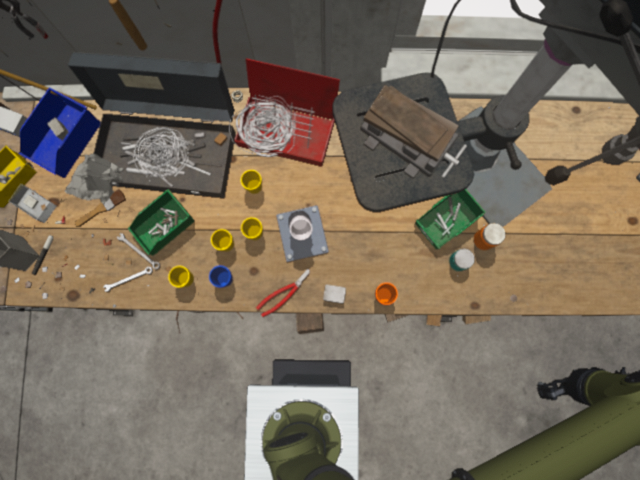

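Scene view: the orange candidates are the cup at (414,248) and the lidded jar at (425,183). The blue candidates are the cup at (261,332) and the small pot at (233,190). The yellow cups are look-alikes. The open orange cup and the blue cup on the bench by the yellow ones fit the description, and I'll check both in enlarged crops.

```bash
python3 - <<'E'
from h import *
T=cv2.cvtColor(cv2.imread('pics/top0.png'),cv2.COLOR_BGR2RGB);S=cv2.cvtColor(cv2.imread('pics/scene0.png'),cv2.COLOR_BGR2RGB)
a=cv2.resize(T[190:320,170:410],None,fx=3.3,fy=3.3,interpolation=cv2.INTER_CUBIC);save('ctop',a)
a=cv2.resize(S[200:370,200:440],None,fx=3.3,fy=3.3,interpolation=cv2.INTER_CUBIC);save('cscene',a)
for n,I in(('top',T),('scene',S)):
    p=camera_params(n);H=cv2.cvtColor(I,cv2.COLOR_RGB2HSV)
    for c,lo,hi in(('orange',(5,180,90),(13,255,255)),('blue',(105,150,50),(125,255,255)),('teal',(80,100,50),(95,255,255)),('yellow',(22,180,90),(30,255,255))):
        m=cv2.inRange(H,lo,hi);k,l,s,ce=cv2.connectedComponentsWithStats(m)
        for i in range(1,k):
            if s[i,4]>150: print(n,c,s[i],ce[i].round(1),onz(p,*ce[i],.05).round(3))
E
```

```text
top orange [474 228  20  22 195] [481.  240.6] [ 0.569 -0.513  0.05 ]
top orange [375 283  23  22 384] [386.1 293.1] [ 0.415 -0.234  0.05 ]
top blue [  20   89   80   88 3984] [ 56.5 132.8] [0.903 0.798 0.05 ]
top blue [210 266  21  21 274] [221.2 277. ] [0.455 0.239 0.05 ]
top yellow [  0 146  30  46 415] [ 12.1 166.6] [0.791 0.932 0.05 ]
top yellow [240 170  22  23 389] [251.2 180.7] [0.745 0.165 0.05 ]
top yellow [240 217  23  23 398] [251.5 228.1] [0.6   0.157 0.05 ]
top yellow [211 229  22  22 405] [221.7 239.9] [0.563 0.244 0.05 ]
top yellow [168 266  25  22 418] [179.6 276.6] [0.454 0.361 0.05 ]
scene orange [402 230  26  36 721] [413.6 247.3] [ 0.405 -0.216  0.05 ]
scene blue [557  91  26  35 475] [569.5 111.7] [ 0.525 -1.535  0.05 ]
scene blue [227 183  14  18 160] [233.4 192.4] [ 0.944 -0.102  0.05 ]
scene blue [ 245  310   32   44 1111] [261.2 330.2] [0.449 0.247 0.05 ]
scene teal [417 199  22  21 321] [427.3 210.3] [ 0.485 -0.4    0.05 ]
scene yellow [ 476   67   94   38 1739] [525.1  83.5] [ 0.835 -1.786  0.05 ]
scene yellow [188 242  27  38 806] [202.2 259.5] [0.732 0.173 0.05 ]
scene yellow [ 211  265   49   65 1896] [235.2 296. ] [0.57  0.211 0.05 ]
scene yellow [ 198  339   34   48 1323] [215.2 361. ] [0.447 0.364 0.05 ]
```

View pics/ctop.png

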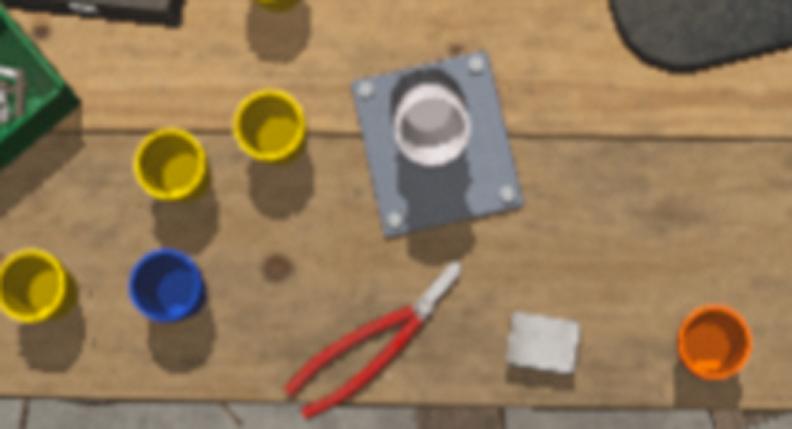

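View pics/cscene.png

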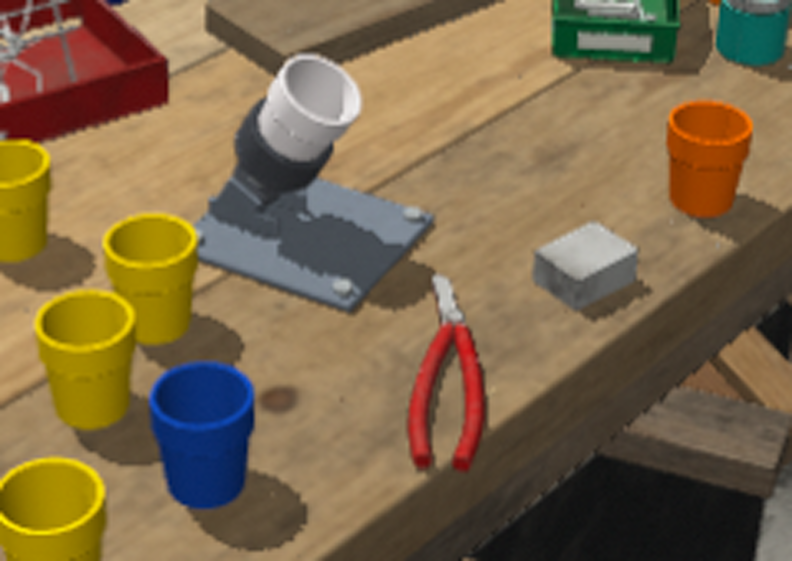

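Crops confirm it: the orange cup is open and straight-banded at top-view (386,293). The blue one at (220,277) is the only blue cup with that shape. The white cup's mouth is at top (301,228) and scene (296,229). The pliers lie between the robot and the stand.

```bash
python3 - <<'E'
from h import *
pt,ps=camera_params('top'),camera_params('scene')
f=lambda a,o:(a[0]/3.3+o[0]-.35,a[1]/3.3+o[1]-.35)
T=(170,190);S=(200,200)
C=np.array([onz(pt,*f(a,T),.008) for a in [(352,82),(487,50),(523,204),(387,238)]])
print(C.round(4)); print('c',C.mean(0), 'L',np.linalg.norm(C[1]-C[0]),np.linalg.norm(C[2]-C[1]))
for d in (C[0]-C[3],C[1]-C[2]): print('x dir yaw',np.degrees(np.arctan2(d[1],d[0])))
for d in (C[0]-C[1],C[3]-C[2]): print('y dir yaw',np.degrees(np.arctan2(d[1],d[0]))-90)
Cs=np.array([onz(ps,*f(a,S),.008) for a in [(434,215),(353,310)]]);print(Cs.round(4))
for n,a,b in(('orange',(714,342),(710,124)),('blue',(166,286),(203,390)),('white',(432,124),(317,95))):
    print(n,tri(pt,f(a,T),ps,f(b,S)),onz(pt,*f(a,T),.07),onz(ps,*f(b,S),.07))
for n,a,z in(('block',(543,345),.028),):print(n,onz(pt,*f(a,T),z))
print([onz(pt,*f(a,T),.0) for a in((460,265),(290,390),(308,412))])
E
```

```text
[[ 0.6514  0.0906  0.008 ]
 [ 0.6829 -0.0332  0.008 ]
 [ 0.5396 -0.0679  0.008 ]
 [ 0.5071  0.0543  0.008 ]]
c [0.59527019 0.01094044 0.008     ] L 0.12772447166098927 0.14746365993537713
x dir yaw 14.107068994212094
x dir yaw 13.598152171262045
y dir yaw 14.301439289955766
y dir yaw 14.880669418205116
[[ 0.5402 -0.067   0.008 ]
 [ 0.5041  0.0587  0.008 ]]
orange (array([ 0.41336478, -0.23093185,  0.06862641]), np.float64(0.0008452657740237478)) [ 0.41290026 -0.23097291  0.07      ] [ 0.41256287 -0.22872818  0.07      ]
blue (array([0.45525121, 0.23873368, 0.07254756]), np.float64(0.0028773536847151613)) [0.45438138 0.23838751 0.07      ] [0.45897311 0.23732015 0.07      ]
white (array([0.58723602, 0.00872405, 0.1242681 ]), np.float64(0.000800206122434064)) [0.59926534 0.01224552 0.07      ] [ 0.6510094  -0.05695752  0.07      ]
block [ 0.41159925 -0.08670161  0.028     ]
[array([ 0.48449902, -0.01164803,  0.        ]), array([ 3.70259070e-01,  1.38174099e-01, -2.22044605e-16]), array([0.35109668, 0.12136221, 0.        ])]
```

```bash
cat >> h.py <<'E'
from scipy.spatial.transform import Rotation as Rn
def toolR(psi,tilt=0):
    c,s=np.cos(np.radians(psi)),np.sin(np.radians(psi))
    R=np.array([[c,s,0],[s,-c,0],[0,0,-1.]]).T
    return Rn.from_matrix(R)*Rn.from_rotvec([0,np.radians(tilt),0])
def delta(P,R):
    s=observe();R0=Rn.from_quat(s['ee_rot'])
    print('t',s['time'],'pos',s['position'].round(4),'F',s['contact_force'].round(2),'w',round(s['width'],3))
    print('shift mm',(R0.inv().apply(np.array(P)-s['position'])*1e3).round(1),'rot deg',np.degrees((R0.inv()*R).as_rotvec()).round(2))
E
python3 - <<'E'
from h import *
delta([.413,-.231,.16],toolR(14.2))
p=camera_params('wrist');s=observe();R0=Rn.from_quat(s['ee_rot']);c=-p['R'].T@p['t']
print('cam in tool',R0.inv().apply(c-s['position']),'camZ in tool',R0.inv().apply(p['R'][2]))
E
```

```text
t 0.15 pos [ 0.1986 -0.6185  0.2001] F [-0.24  0.45  0.22] w 1.004
shift mm [ 322.6 -303.3   40.5] rot deg [-0.08  0.01  3.61]
cam in tool [ 0.08093527 -0.00105068 -0.17330345] camZ in tool [-3.14087569e-01  2.66537380e-05  9.49394016e-01]
```

Call:
{"api": "arm_command", "payload": {"rows": [{"tx": 323, "ty": -303, "tz": 40, "az": 3.6, "grip": 100}, {"tx": 323, "ty": -303, "tz": 40, "az": 3.6, "grip": 100}, {"tx": 323, "ty": -303, "tz": 40, "az": 3.6, "grip": 100}, {"tx": 323, "ty": -303, "tz": 40, "az": 3.6, "grip": 100}, {"tx": 323, "ty": -303, "tz": 40, "az": 3.6, "grip": 100}, {"tx": 323, "ty": -303, "tz": 40, "az": 3.6, "grip": 100}, {"tx": 323, "ty": -303, "tz": 40, "az": 3.6, "grip": 100}, {"tx": 323, "ty": -303, "tz": 40, "az": 3.6, "grip": 100}, {"tx": 323, "ty": -303, "tz": 40, "az": 3.6, "grip": 100}, {"tx": 323, "ty": -303, "tz": 40, "az": 3.6, "grip": 100}, {"tx": 323, "ty": -303, "tz": 40, "az": 3.6, "grip": 100}, {"tx": 323, "ty": -303, "tz": 40, "az": 3.6, "grip": 100}, {"tx": 323, "ty": -303, "tz": 40, "az": 3.6, "grip": 100}, {"tx": 323, "ty": -303, "tz": 40, "az": 3.6, "grip": 100}, {"tx": 323, "ty": -303, "tz": 40, "az": 3.6, "grip": 100}]}}

```text
invalid input
```

```bash
python3 - <<'E'
from h import *
delta([.413,-.231,.035],toolR(14.2))
p=camera_params('wrist');I=read_camera('wrist');save('w1',I)
H=cv2.cvtColor(I,cv2.COLOR_RGB2HSV);m=cv2.inRange(H,(4,150,60),(14,255,255))
cs=cv2.findContours(m,cv2.RETR_EXTERNAL,cv2.CHAIN_APPROX_NONE)[0];c=max(cs,key=cv2.contourArea)
print(cv2.boundingRect(c))
print('pred rim centre',proj(p,[.413,-.231,.07]), 'foot',proj(p,[.413,-.231,0]))
E
```

```text
t 0.15 pos [ 0.1986 -0.6185  0.2001] F [-0.24  0.45  0.22] w 1.004
shift mm [ 322.7 -303.1  165.5] rot deg [-0.08  0.01  3.61]Traceback (most recent call last):
  File "<stdin>", line 5, in <module>
ValueError: max() iterable argument is empty
```

View pics/w1.png

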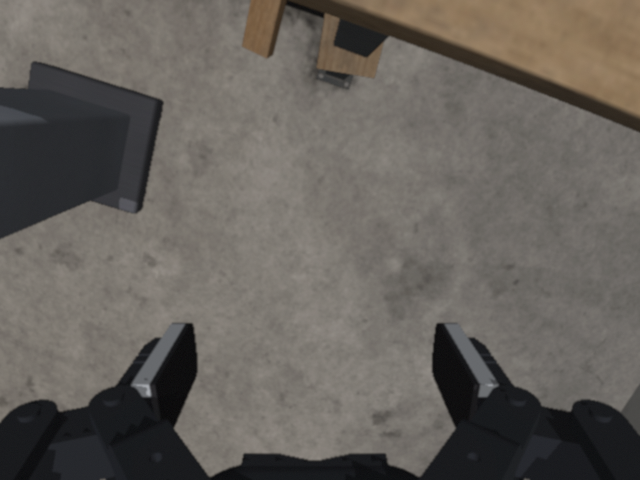

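The call was refused, probably because every key has to be present. I'll retry with all seven.

Call:
{"api": "arm_command", "payload": {"rows": [{"tx": 323, "ty": -303, "tz": 40, "ax": 0, "ay": 0, "az": 3.6, "grip": 100}, {"tx": 323, "ty": -303, "tz": 40, "ax": 0, "ay": 0, "az": 3.6, "grip": 100}, {"tx": 323, "ty": -303, "tz": 40, "ax": 0, "ay": 0, "az": 3.6, "grip": 100}, {"tx": 323, "ty": -303, "tz": 40, "ax": 0, "ay": 0, "az": 3.6, "grip": 100}, {"tx": 323, "ty": -303, "tz": 40, "ax": 0, "ay": 0, "az": 3.6, "grip": 100}, {"tx": 323, "ty": -303, "tz": 40, "ax": 0, "ay": 0, "az": 3.6, "grip": 100}, {"tx": 323, "ty": -303, "tz": 40, "ax": 0, "ay": 0, "az": 3.6, "grip": 100}, {"tx": 323, "ty": -303, "tz": 40, "ax": 0, "ay": 0, "az": 3.6, "grip": 100}, {"tx": 323, "ty": -303, "tz": 40, "ax": 0, "ay": 0, "az": 3.6, "grip": 100}, {"tx": 323, "ty": -303, "tz": 40, "ax": 0, "ay": 0, "az": 3.6, "grip": 100}, {"tx": 323, "ty": -303, "tz": 40, "ax": 0, "ay": 0, "az": 3.6, "grip": 100}, {"tx": 323, "ty": -303, "tz": 40, "ax": 0, "ay": 0, "az": 3.6, "grip": 100}, {"tx": 323, "ty": -303, "tz": 40, "ax": 0, "ay": 0, "az": 3.6, "grip": 100}, {"tx": 323, "ty": -303, "tz": 40, "ax": 0, "ay": 0, "az": 3.6, "grip": 100}]}}

```text
time: 1.37
position: [0.4131, -0.2325, 0.1609]
ee_rot: [0.992, 0.123, -0.0, 0.0]
contact_force: [-0.1, 0.2, 0.4]
width: 1.002
```

```bash
python3 - <<'E'
from h import *
delta([.413,-.231,.035],toolR(14.2))
p=camera_params('wrist');I=read_camera('wrist');save('w2',I)
print('pred rim centre',proj(p,[.413,-.231,.07]), 'foot',proj(p,[.413,-.231,0]))
H=cv2.cvtColor(I,cv2.COLOR_RGB2HSV);m=cv2.inRange(H,(4,150,60),(14,255,255))
cs=cv2.findContours(m,cv2.RETR_EXTERNAL,cv2.CHAIN_APPROX_NONE)[0];c=max(cs,key=cv2.contourArea)
print(cv2.boundingRect(c))
E
```

```text
t 1.3667 pos [ 0.4131 -0.2325  0.1609] F [-0.13  0.17  0.36] w 1.002
shift mm [  0.3  -1.5 125.9] rot deg [ 0.03  0.04 -0.03]
pred rim centre (np.float64(313.56824470519905), np.float64(234.98777753045215)) foot (np.float64(313.68476439675095), np.float64(210.2653522205379))
(270, 180, 93, 96)
```

View pics/w2.png

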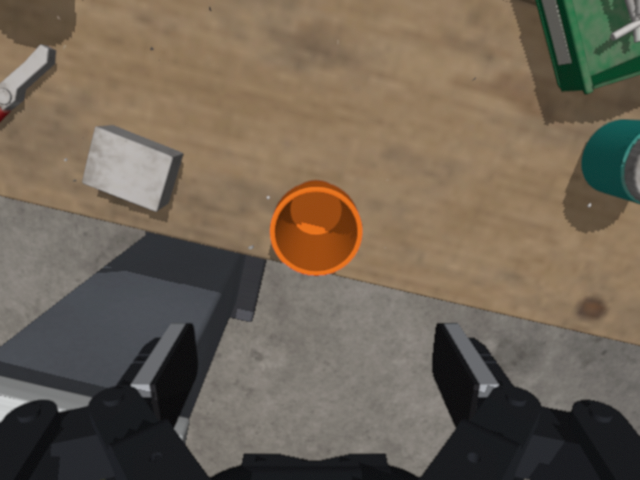

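The wrist view shows the orange rim centred at about (316,231). My prediction was (314,235), so I'll refine from that.

```bash
python3 - <<'E'
from h import *
p=camera_params('wrist');P=onz(p,316.3,231,.07);print(P)
P[2]=.035;delta(P,toolR(14.2))
E
```

```text
[ 0.41590395 -0.23261683  0.07      ]
t 1.4167 pos [ 0.4129 -0.233   0.1609] F [-0.2  -0.05 -0.67] w 0.998
shift mm [  3.1   0.3 125.9] rot deg [ 0.03  0.03 -0.11]
```

Call:
{"api": "arm_command", "payload": {"rows": [{"tx": 2.5, "ty": 0, "tz": 35, "ax": 0, "ay": 0, "az": 0, "grip": 100}, {"tx": 2.5, "ty": 0, "tz": 65, "ax": 0, "ay": 0, "az": 0, "grip": 100}, {"tx": 2.5, "ty": 0, "tz": 90, "ax": 0, "ay": 0, "az": 0, "grip": 100}, {"tx": 2.5, "ty": 0, "tz": 110, "ax": 0, "ay": 0, "az": 0, "grip": 100}, {"tx": 2.5, "ty": 0, "tz": 120, "ax": 0, "ay": 0, "az": 0, "grip": 100}, {"tx": 2.5, "ty": 0, "tz": 126, "ax": 0, "ay": 0, "az": 0, "grip": 100}, {"tx": 2.5, "ty": 0, "tz": 126, "ax": 0, "ay": 0, "az": 0, "grip": 100}, {"tx": 2.5, "ty": 0, "tz": 126, "ax": 0, "ay": 0, "az": 0, "grip": 100}]}}

```text
time: 2.08
position: [0.4165, -0.2319, 0.0357]
ee_rot: [0.992, 0.123, 0.0, 0.0]
contact_force: [0.3, 0.1, 1.2]
width: 1.002
```

```bash
python3 - <<'E'
from h import *
delta([.4152,-.2325,.035],toolR(14.2))
save('w3',read_camera('wrist'))
E
```

```text
t 2.0833 pos [ 0.4165 -0.2319  0.0357] F [0.25 0.12 1.16] w 1.002
shift mm [-1.4  0.3  0.7] rot deg [ 0.05 -0.05 -0.06]
```

View pics/w3.png

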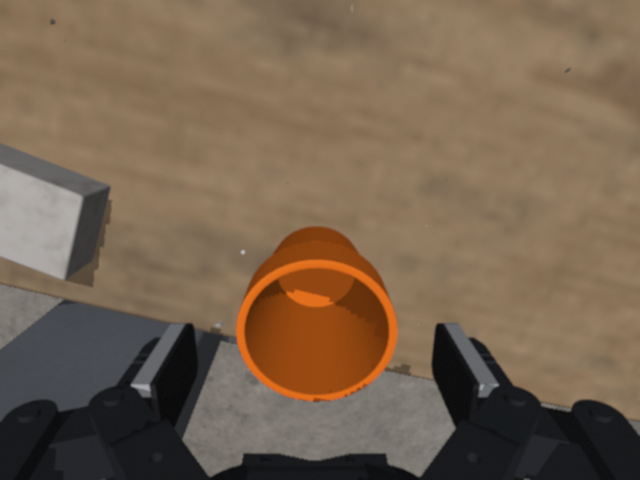

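The cup is centred between the open pads (rim about (317,331), pads symmetric about 315). Closing now.

Call:
{"api": "arm_command", "payload": {"rows": [{"tx": 0, "ty": 0, "tz": 0, "ax": 0, "ay": 0, "az": 0, "grip": 60}, {"tx": 0, "ty": 0, "tz": 0, "ax": 0, "ay": 0, "az": 0, "grip": 60}, {"tx": 0, "ty": 0, "tz": 0, "ax": 0, "ay": 0, "az": 0, "grip": 60}, {"tx": 0, "ty": 0, "tz": 0, "ax": 0, "ay": 0, "az": 0, "grip": 60}, {"tx": 0, "ty": 0, "tz": 0, "ax": 0, "ay": 0, "az": 0, "grip": 60}, {"tx": 0, "ty": 0, "tz": 0, "ax": 0, "ay": 0, "az": 0, "grip": 60}]}}

```text
time: 2.63
position: [0.417, -0.2314, 0.0364]
ee_rot: [0.992, 0.124, 0.001, 0.001]
contact_force: [-1.2, 1.4, 6.2]
width: 0.596
```

```bash
python3 - <<'E'
from h import *
delta([.4152,-.2325,.035],toolR(14.2))
save('w4',read_camera('wrist'));I=read_camera('scene')
save('s4',cv2.resize(I[190:300,360:500],None,fx=5,fy=5,interpolation=cv2.INTER_CUBIC))
E
```

```text
t 2.6333 pos [ 0.417  -0.2314  0.0364] F [-1.24  1.42  6.17] w 0.596
shift mm [-2.   0.6  1.4] rot deg [ 0.09 -0.07  0.01]
```

View pics/w4.png

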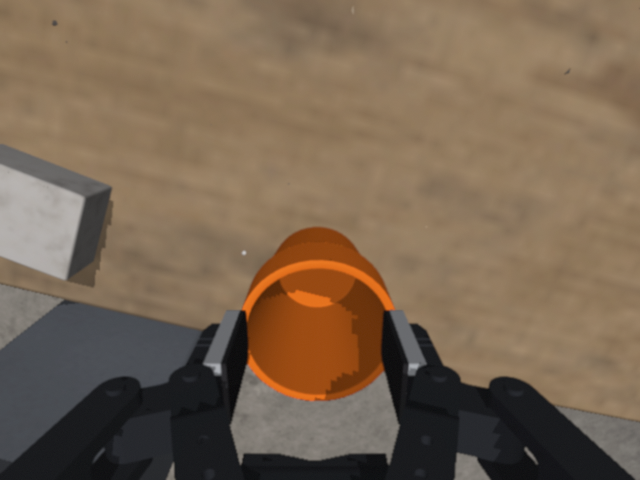

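View pics/s4.png

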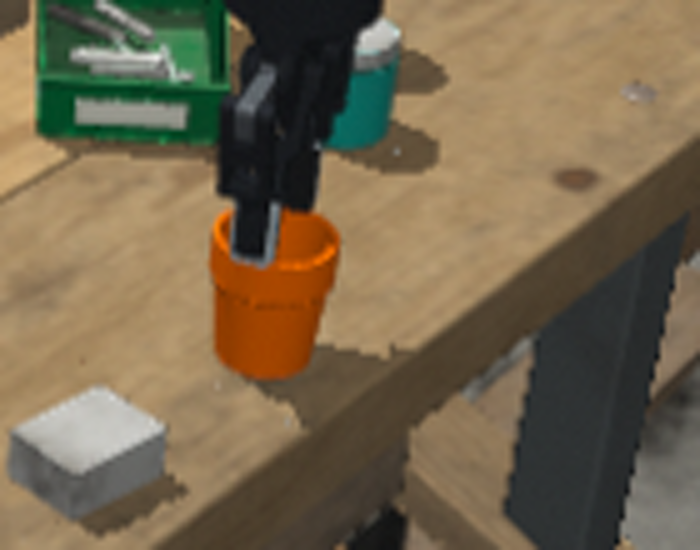

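The pads touch only the upper half of the band: in the crop the tip ends at about row 265, on a band spanning 210–300. I'll reopen, go 10 mm lower and grip fully.

Call:
{"api": "arm_command", "payload": {"rows": [{"tx": 0, "ty": 0, "tz": 0, "ax": 0, "ay": 0, "az": 0, "grip": 100}, {"tx": 0, "ty": 0, "tz": 0, "ax": 0, "ay": 0, "az": 0, "grip": 100}, {"tx": 0, "ty": 0, "tz": 0, "ax": 0, "ay": 0, "az": 0, "grip": 100}, {"tx": -1, "ty": 0, "tz": 5, "ax": 0, "ay": 0, "az": 0, "grip": 100}, {"tx": -1, "ty": 0, "tz": 9, "ax": 0, "ay": 0, "az": 0, "grip": 100}, {"tx": -1, "ty": 0, "tz": 9, "ax": 0, "ay": 0, "az": 0, "grip": 100}, {"tx": -1, "ty": 0, "tz": 9, "ax": 0, "ay": 0, "az": 0, "grip": 0}, {"tx": -1, "ty": 0, "tz": 9, "ax": 0, "ay": 0, "az": 0, "grip": 0}, {"tx": -1, "ty": 0, "tz": 9, "ax": 0, "ay": 0, "az": 0, "grip": 0}, {"tx": -1, "ty": 0, "tz": 9, "ax": 0, "ay": 0, "az": 0, "grip": 0}, {"tx": -1, "ty": 0, "tz": 9, "ax": 0, "ay": 0, "az": 0, "grip": 0}, {"tx": -1, "ty": 0, "tz": 9, "ax": 0, "ay": 0, "az": 0, "grip": 0}]}}

```text
time: 3.73
position: [0.4157, -0.2315, 0.0266]
ee_rot: [0.992, 0.124, 0.0, 0.0]
contact_force: [0.3, -0.3, 4.8]
width: 0.695
```

```bash
python3 - <<'E'
from h import *
delta([.4152,-.2325,.035],toolR(14.2))
I=read_camera('scene')
save('s5',cv2.resize(I[190:300,360:500],None,fx=5,fy=5,interpolation=cv2.INTER_CUBIC))
E
```

```text
t 3.7333 pos [ 0.4157 -0.2315  0.0266] F [ 0.26 -0.32  4.84] w 0.695
shift mm [-0.7  0.8 -8.4] rot deg [ 0.05 -0.05  0.01]
```

View pics/s5.png

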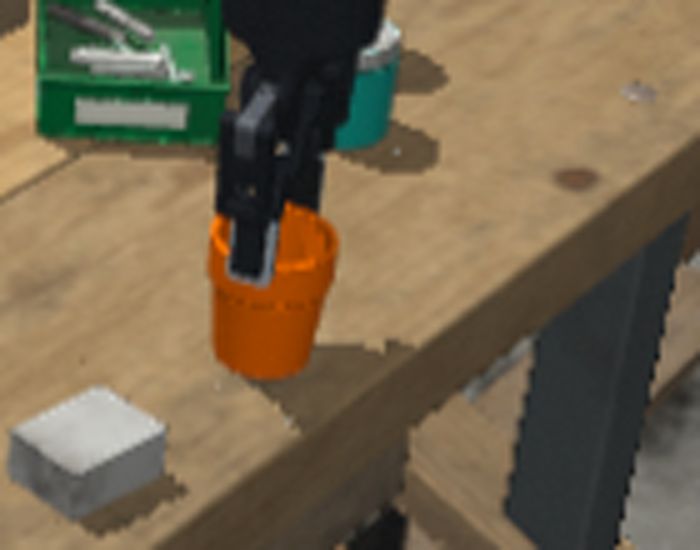

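Now gripped: the opening stopped at 0.695 and the tips sit low on the band. Lifting, then checking how the cup sits in the hand.

Call:
{"api": "arm_command", "payload": {"rows": [{"tx": 0, "ty": 0, "tz": -8, "ax": 0, "ay": 0, "az": 0, "grip": 0}, {"tx": 0, "ty": 0, "tz": -25, "ax": 0, "ay": 0, "az": 0, "grip": 0}, {"tx": 0, "ty": 0, "tz": -55, "ax": 0, "ay": 0, "az": 0, "grip": 0}, {"tx": 0, "ty": 0, "tz": -90, "ax": 0, "ay": 0, "az": 0, "grip": 0}, {"tx": 0, "ty": 0, "tz": -130, "ax": 0, "ay": 0, "az": 0, "grip": 0}, {"tx": 0, "ty": 0, "tz": -170, "ax": 0, "ay": 0, "az": 0, "grip": 0}, {"tx": 0, "ty": 0, "tz": -185, "ax": 0, "ay": 0, "az": 0, "grip": 0}, {"tx": 0, "ty": 0, "tz": -185, "ax": 0, "ay": 0, "az": 0, "grip": 0}, {"tx": 0, "ty": 0, "tz": -185, "ax": 0, "ay": 0, "az": 0, "grip": 0}]}}

```text
time: 4.53
position: [0.4152, -0.2314, 0.2114]
ee_rot: [0.992, 0.124, 0.0, 0.001]
contact_force: [-0.5, 0.1, -1.4]
width: 0.695
```

```bash
python3 - <<'E'
from h import *
psi=14.2;a=np.array([-.5*np.cos(np.radians(psi)),-.5*np.sin(np.radians(psi)),.866])
M=np.array([.587,.009,.124]);print('a',a)
s=observe();R0=Rn.from_quat(s['ee_rot']);p=camera_params('wrist');I=read_camera('wrist');save('w6',I)
def T(x,y,z): return proj(p,s['position']+R0.apply([x,y,z]))
print('rim pred',T(0,0,-.043),'foot pred',T(0,0,.027))
# target: foot 60 mm above mouth along axis; tcp=foot+0.027 a
P=M+a*.090+a*.027;print(P)
delta(P,toolR(psi,30))
E
```

```text
a [-0.48472267 -0.12265369  0.866     ]
rim pred (np.float64(317.0625761135664), np.float64(344.0261676534259)) foot pred (np.float64(316.25240616322924), np.float64(271.38834147462467))
[ 0.53028745 -0.00535048  0.225322  ]
t 4.5833 pos [ 0.4143 -0.2309  0.21  ] F [-0.06 -0.14 -1.72] w 0.698
shift mm [ 167.7 -190.2  -15.4] rot deg [-0.05 30.07 -0.  ]
```

View pics/w6.png

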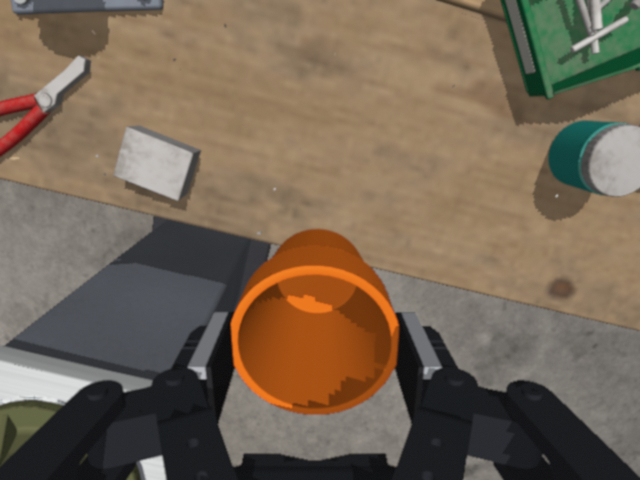

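```bash
cat >> h.py <<'E'
from scipy.optimize import least_squares
th=np.linspace(0,2*np.pi,180,endpoint=False)
def inhand(p,s,bbox,foottop):
    R0=Rn.from_quat(s['ee_rot'])
    def pr(c,r): return np.array([proj(p,s['position']+R0.apply([c[0]+r*np.cos(t),c[1]+r*np.sin(t),c[2]])) for t in th])
    def f(q):
        P=pr(q/1e3,.031);return [P[:,0].min()-bbox[0],P[:,0].max()-bbox[1],P[:,1].min()-bbox[2],P[:,1].max()-bbox[3]]
    r=least_squares(f,[0,0,-43.]);print('rim in tool mm',r.x.round(2),'res',r.fun.round(2))
    def g(q): return [pr(np.array([q[0],r.x[1],r.x[2]+70])/1e3,.024)[:,1].min()-foottop]
    r2=least_squares(g,[0.]);print('foot x in tool mm',r2.x)
E
python3 - <<'E'
from h import *
s=observe();p=camera_params('wrist')
I=cv2.imread('pics/w6.png');save('w6c',cv2.resize(cv2.cvtColor(I,cv2.COLOR_BGR2RGB)[215:425,215:420],None,fx=2.8,fy=2.8))
H=cv2.cvtColor(I,cv2.COLOR_BGR2HSV);m=cv2.inRange(H,(4,150,60),(16,255,255))
c=max(cv2.findContours(m,0,1)[0],key=cv2.contourArea);print(cv2.boundingRect(c))
inhand(p,s,(231,400,266,414),229.5)
E
```

```text
(230, 229, 170, 185)
rim in tool mm [ -1.52  -0.54 -41.41] res [-0.23  0.23  0.24 -0.28]
foot x in tool mm [-1.79839671]
```

View pics/w6c.png

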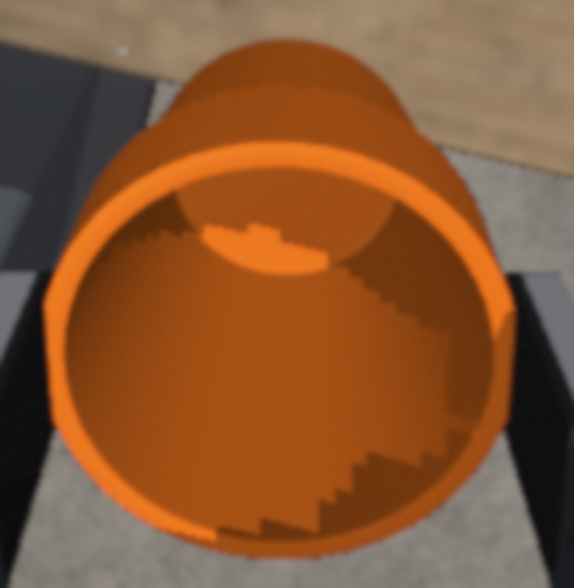

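In the hand the cup is straight: its axis is about 1.5 mm off in tool x, with the foot 28 mm beyond the TCP. Next I'll stage near the stand, tilted, offset back so the wrist camera can see the white mouth.

```bash
python3 - <<'E'
from h import *
psi=14.2;R=toolR(psi,30);a=-R.apply([0,0,1]);M=np.array([.587,.009,.124])
P=M+a*.118+R.apply([-.060,0,0]);print(P);delta(P,R)
E
```

```text
[ 0.47942887 -0.01821968  0.196191  ]
t 4.5833 pos [ 0.4143 -0.2309  0.21  ] F [-0.06 -0.14 -1.72] w 0.698
shift mm [ 115.3 -190.2   13.8] rot deg [-0.05 30.07 -0.  ]
```

Call:
{"api": "arm_command", "payload": {"rows": [{"tx": 15, "ty": -25, "tz": 0, "ax": 0, "ay": 4, "az": 0, "grip": 0}, {"tx": 35, "ty": -58, "tz": 0, "ax": 0, "ay": 9, "az": 0, "grip": 0}, {"tx": 55, "ty": -91, "tz": 0, "ax": 0, "ay": 14, "az": 0, "grip": 0}, {"tx": 75, "ty": -124, "tz": 4, "ax": 0, "ay": 19, "az": 0, "grip": 0}, {"tx": 95, "ty": -157, "tz": 9, "ax": 0, "ay": 25, "az": 0, "grip": 0}, {"tx": 110, "ty": -182, "tz": 12, "ax": 0, "ay": 29, "az": 0, "grip": 0}, {"tx": 115, "ty": -190, "tz": 14, "ax": 0, "ay": 30, "az": 0, "grip": 0}, {"tx": 115, "ty": -190, "tz": 14, "ax": 0, "ay": 30, "az": 0, "grip": 0}, {"tx": 115, "ty": -190, "tz": 14, "ax": 0, "ay": 30, "az": 0, "grip": 0}, {"tx": 115, "ty": -190, "tz": 14, "ax": 0, "ay": 30, "az": 0, "grip": 0}]}}

```text
time: 5.42
position: [0.4892, -0.0279, 0.1583]
ee_rot: [0.968, 0.125, 0.214, -0.041]
contact_force: [-2.3, 5.8, -1.2]
width: 0.694
```

```bash
python3 - <<'E'
from h import *
psi=14.2;R=toolR(psi,30);a=-R.apply([0,0,1]);M=np.array([.587,.009,.124])
delta(M+a*.118+R.apply([-.060,0,0]),R)
s=observe();p=camera_params('wrist');save('w7',read_camera('wrist'));print(proj(p,M))
save('s7',read_camera('scene'))
E
```

```text
t 5.4167 pos [ 0.4892 -0.0279  0.1583] F [-2.3   5.81 -1.21] w 0.694
shift mm [  9.7 -12.8 -37. ] rot deg [-1.75  4.82  0.09]
(np.float64(300.4804396954709), np.float64(111.26734599563432))
```

View pics/w7.png

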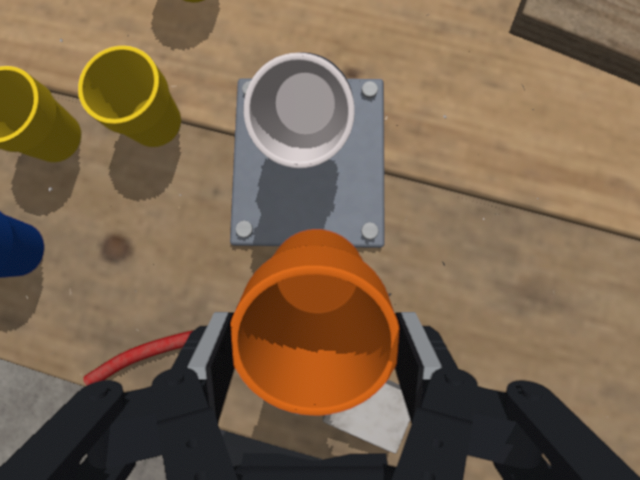

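View pics/s7.png

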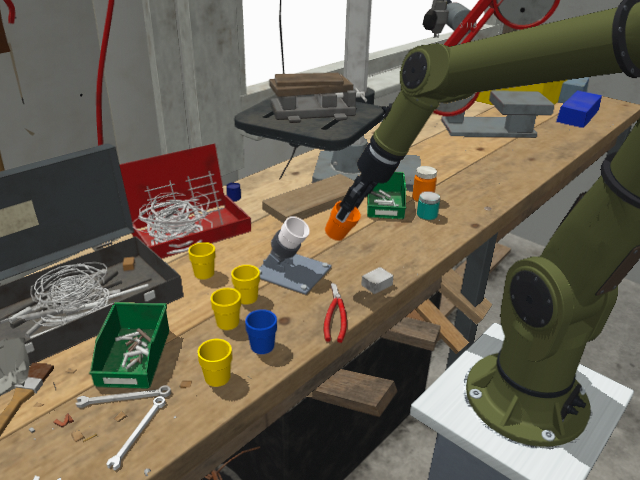

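The pose is short of its target by 37 mm and 5°. I'll check whether a joint limit or lag is the cause.

```bash
python3 - <<'E'
from h import *
s=observe();print(s['time'],s['joints'].round(3),s['dq'].round(3),s['position'].round(4),s['contact_force'])
psi=14.2;R=toolR(psi,30);a=-R.apply([0,0,1]);M=np.array([.587,.009,.124])
delta(M+a*.118+R.apply([-.060,0,0]),R)
E
```

```text
5.5167 [ 0.389 -0.297 -0.18   2.231 -0.373  0.843 -0.913] [-0.064 -0.004  0.195 -0.045 -0.013  0.01   0.042] [ 0.4906 -0.0309  0.1615] [ 0.50475612 -0.60617786 -0.92344769]
t 5.5167 pos [ 0.4906 -0.0309  0.1615] F [ 0.5  -0.61 -0.92] w 0.695
shift mm [  8.  -16.2 -34.1] rot deg [-2.01  4.37 -0.32]
```

Joint 2 sits on its lower limit of -0.3, so this pose is too close in. The final positions are farther out. I'll measure the mouth from this now-settled view, then move outward.

```bash
cat >> h.py <<'E'
def mouth(p,bbox,psi,r=.031,M0=(.587,.009,.124),tilt=30):
    R=toolR(psi,tilt);ring=R.apply(np.stack([r*np.cos(th),r*np.sin(th),0*th],1))
    def f(q):
        P=np.array([proj(p,q+x) for x in ring]);return [P[:,0].min()-bbox[0],P[:,0].max()-bbox[1],P[:,1].min()-bbox[2],P[:,1].max()-bbox[3]]
    q=least_squares(f,np.array(M0),x_scale=.01);print('mouth',q.x.round(4),'res',q.fun.round(2));return q.x
E
python3 - <<'E'
from h import *
p=camera_params('wrist');I=read_camera('wrist');save('w8',I)
s=observe();print(s['time'],s['joints'].round(3),s['dq'].round(3),s['position'].round(4))
save('w8c',cv2.resize(I[40:260,220:400],None,fx=3.2,fy=2.7))
save('w8d',cv2.resize(I[40:240,220:400],None,fx=3,fy=3))
E
```

```text
5.5667 [ 0.387 -0.298 -0.172  2.229 -0.374  0.844 -0.912] [-0.046 -0.004  0.123 -0.039 -0.005  0.002  0.01 ] [ 0.4917 -0.0332  0.1632]
```

View pics/w8d.png

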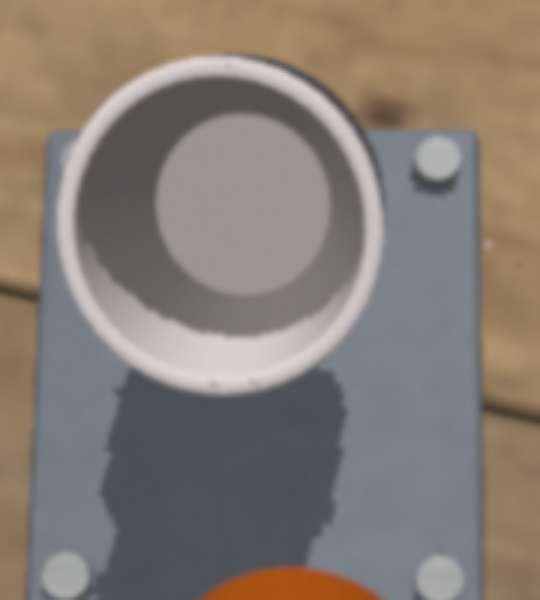

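```bash
python3 - <<'E'
from h import *
p=camera_params('wrist');f=lambda x,y:(x/3+220-.33,y/3+40-.33)
b=[onz(p,*f(*q),.011) for q in((438,158),(440,578),(65,575))];print(np.round(b,4))
d=b[0]-b[1];print(np.degrees(np.arctan2(d[1],d[0])));d=b[2]-b[1];print(np.degrees(np.arctan2(d[1],d[0]))-90)
for psi in(13.5,14.2,15):
    M=mouth(p,(238.7,347.7,58.3,171.7),psi)
    R=toolR(psi,30);a=-R.apply([0,0,1])
    o,dd=ray(p,*f(243,204));Fc=M-.066*a;k=(Fc-o)@dd;print(' floor miss mm, tool axes',(R.inv().apply(o+k*dd-Fc)*1e3).round(1))
print(observe()['joints'].round(3))
E
```

```text
[[ 0.6741 -0.0256  0.011 ]
 [ 0.5525 -0.0557  0.011 ]
 [ 0.5271  0.0467  0.011 ]]
13.900486275253407
13.927693464034903
mouth [0.5842 0.0059 0.1332] res [-0.13  0.13  0.12 -0.13]
 floor miss mm, tool axes [ 0.6 -0.3  0. ]
mouth [0.5842 0.0058 0.1331] res [-0.15  0.15  0.14 -0.15]
 floor miss mm, tool axes [0.6 0.1 0. ]
mouth [0.5842 0.0058 0.1331] res [-0.16  0.16  0.15 -0.17]
 floor miss mm, tool axes [0.6 0.5 0.1]
[ 0.387 -0.298 -0.172  2.229 -0.374  0.844 -0.912]
```

```bash
python3 - <<'E'
from h import *
R=toolR(14,30);a=-R.apply([0,0,1]);M=np.array([.585,.007,.129])
P=M+a*.100+R.apply([-.035,0,0]);print(P);delta(P,R)
E
```

```text
[ 0.50707469 -0.01242896  0.19810254]
t 5.5667 pos [ 0.4917 -0.0332  0.1632] F [ 0.23  0.03 -1.52] w 0.696
shift mm [ 33.1 -17.4 -22.1] rot deg [-2.04  4.17 -0.34]
```

Call:
{"api": "arm_command", "payload": {"rows": [{"tx": 15, "ty": -8, "tz": -22, "ax": -1, "ay": 2, "az": 0, "grip": 0}, {"tx": 33, "ty": -17, "tz": -22, "ax": -2, "ay": 4.2, "az": -0.3, "grip": 0}, {"tx": 33, "ty": -17, "tz": -22, "ax": -2, "ay": 4.2, "az": -0.3, "grip": 0}, {"tx": 33, "ty": -17, "tz": -22, "ax": -2, "ay": 4.2, "az": -0.3, "grip": 0}, {"tx": 33, "ty": -17, "tz": -22, "ax": -2, "ay": 4.2, "az": -0.3, "grip": 0}, {"tx": 33, "ty": -17, "tz": -22, "ax": -2, "ay": 4.2, "az": -0.3, "grip": 0}]}}

```text
time: 6.07
position: [0.5251, -0.016, 0.1879]
ee_rot: [0.96, 0.117, 0.251, -0.038]
contact_force: [0.3, -0.3, -0.1]
width: 0.694
```

```bash
python3 - <<'E'
from h import *
s=observe();print(s['joints'].round(3),s['dq'].round(3))
R=toolR(14,30);a=-R.apply([0,0,1]);M=np.array([.585,.007,.129])
P=M+a*.100+R.apply([-.035,0,0]);print(P);delta(P,R)
E
```

```text
[ 0.126 -0.3   -0.006  2.205 -0.273  0.776 -1.058] [ 0.032 -0.002 -0.028 -0.003  0.003 -0.003 -0.004]
[ 0.50707469 -0.01242896  0.19810254]
t 6.0667 pos [ 0.5251 -0.016   0.1879] F [ 0.32 -0.27 -0.06] w 0.694
shift mm [ -9.5  -8.  -16.9] rot deg [-0.76  0.65 -0.3 ]
```

```bash
python3 - <<'E'
from h import *
p=camera_params('wrist');I=read_camera('wrist');np.savez('p9.npz',**p)
s=observe();np.savez('s9.npz',**s);print(s['position'])
save('w9',I);save('w9d',cv2.resize(I[60:320,210:420],None,fx=2.3,fy=2.3))
R=toolR(14,30);a=-R.apply([0,0,1]);M=np.array([.585,.007,.129]);delta(M+.09*a,R)
E
```

```text
[ 0.52511911 -0.01615243  0.18804242]
t 6.1167 pos [ 0.5251 -0.0162  0.188 ] F [-0.48 -0.24 -0.7 ] w 0.692
shift mm [25.5 -8.2 -7.2] rot deg [-0.73  0.64 -0.3 ]
```

View pics/w9.png

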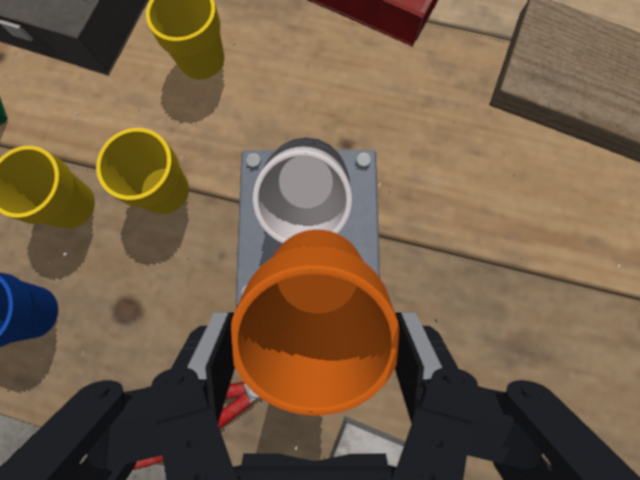

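View pics/w9d.png

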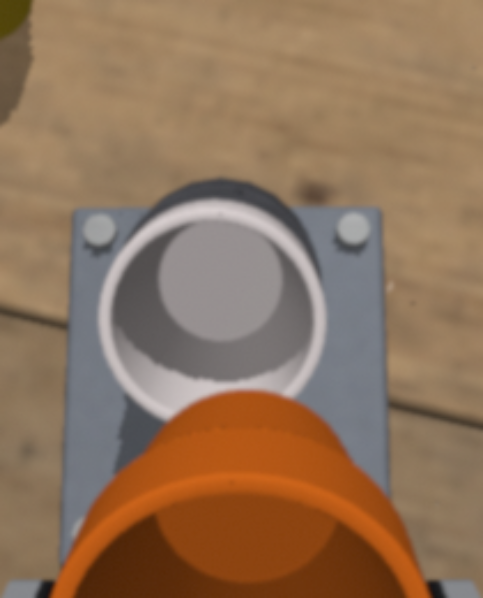

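```bash
python3 - <<'E'
from h import *
p=dict(np.load('p9.npz'));R=toolR(14,30);a=-R.apply([0,0,1])
g=lambda x,y:(x/2.3+210-.28,y/2.3+60-.28)
r=.031;ring=R.apply(np.stack([r*np.cos(th),r*np.sin(th),0*th],1))
def f(q):
    P=np.array([proj(p,q+x) for x in ring]);return [P[:,0].min()-252.3,P[:,0].max()-351.5,P[:,1].min()-146.2]
q=least_squares(f,[.585,.007,.129],x_scale=.01);M=q.x;print(M,q.fun)
o,dd=ray(p,*g(220,280));Fc=M-.066*a;k=(Fc-o)@dd;print((R.inv().apply(o+k*dd-Fc)*1e3).round(1))
b=[onz(p,*g(*u),.011) for u in((99,231),(352,230))];d=b[0]-b[1];print(b,np.degrees(np.arctan2(d[1],d[0]))-90)
P=np.array([proj(p,M+x) for x in ring]);print('bottom crop row',(P[:,1].max()-60)*2.3)
E
```

```text
[0.58531072 0.0092924  0.1308276 ] [5.68434189e-14 0.00000000e+00 2.84217094e-14]
[-2.2 -0.1 -0.4]
[array([0.6448988 , 0.07825341, 0.011     ]), array([ 0.67019344, -0.0226679 ,  0.011     ])] 14.070603941758392
bottom crop row 422.6252000167278
```

Three mouth estimates agree sideways to about 1 mm: M ≈ (0.5855, 0.008, 0.130), yaw 14.0°. Next I'll try the on-axis pose 90 mm out.

```bash
cat >> h.py <<'E'
RS=toolR(14,30);A=-RS.apply([0,0,1]);M=np.array([.5855,.008,.130])
def onaxis(h,off=(1.5,.4)):
    s=observe();d=s['position']-M;e=RS.inv().apply(d)*1e3
    print('TCP rel mouth: h',round(-e[2],1),'x,y off-axis (cup)',(e[:2]-off).round(1), 'j',s['joints'].round(2))
    delta(M+A*h+RS.apply([off[0]/1e3,off[1]/1e3,0]),RS)
E
python3 -c "
from h import *
onaxis(.09)"
```

```text
TCP rel mouth: h 82.5 x,y off-axis (cup) [-28.3   8.4] j [ 0.13 -0.3  -0.01  2.2  -0.27  0.78 -1.06]
t 6.1167 pos [ 0.5251 -0.0162  0.188 ] F [-0.48 -0.24 -0.7 ] w 0.692
shift mm [28.1 -8.7 -7.7] rot deg [-0.73  0.64 -0.3 ]
```

Call:
{"api": "arm_command", "payload": {"rows": [{"tx": 10, "ty": -3, "tz": -5, "ax": -0.3, "ay": 0.3, "az": 0, "grip": 0}, {"tx": 20, "ty": -6, "tz": -8, "ax": -0.7, "ay": 0.6, "az": -0.3, "grip": 0}, {"tx": 28, "ty": -9, "tz": -8, "ax": -0.7, "ay": 0.6, "az": -0.3, "grip": 0}, {"tx": 28, "ty": -9, "tz": -8, "ax": -0.7, "ay": 0.6, "az": -0.3, "grip": 0}, {"tx": 28, "ty": -9, "tz": -8, "ax": -0.7, "ay": 0.6, "az": -0.3, "grip": 0}, {"tx": 28, "ty": -9, "tz": -8, "ax": -0.7, "ay": 0.6, "az": -0.3, "grip": 0}]}}

```text
time: 6.62
position: [0.5428, -0.002, 0.2087]
ee_rot: [0.959, 0.119, 0.256, -0.032]
contact_force: [0.3, 0.3, -0.9]
width: 0.688
```

```bash
python3 - <<'E'
from h import *
onaxis(.06)
p=camera_params('wrist');np.savez('p10.npz',**p);save('w10',read_camera('wrist'))
I=read_camera('scene');save('s10',cv2.resize(I[150:310,220:400],None,fx=3.5,fy=3.5,interpolation=cv2.INTER_CUBIC))
I=read_camera('top');save('t10',cv2.resize(I[190:290,250:370],None,fx=5,fy=5,interpolation=cv2.INTER_CUBIC))
E
```

```text
TCP rel mouth: h 90.1 x,y off-axis (cup) [-0.2 -1.1] j [ 0.16 -0.29 -0.08  2.16 -0.26  0.79 -1.11]
t 6.6167 pos [ 0.5428 -0.002   0.2087] F [ 0.33  0.32 -0.89] w 0.688
shift mm [ 0.2  1.1 30.1] rot deg [-0.03  0.06  0.09]
```

View pics/w10.png

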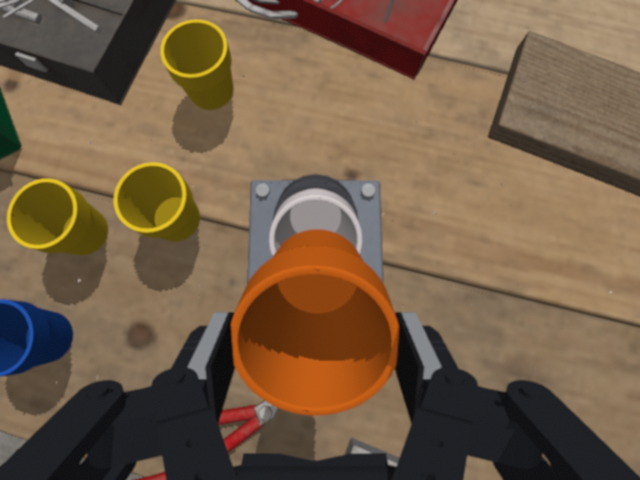

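View pics/s10.png

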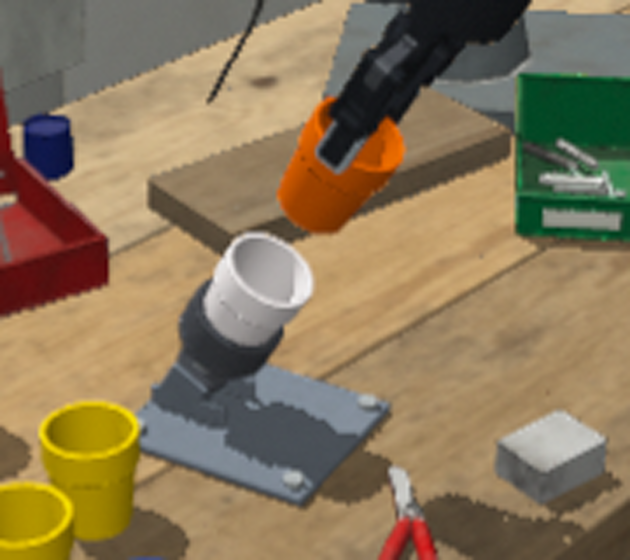

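View pics/t10.png

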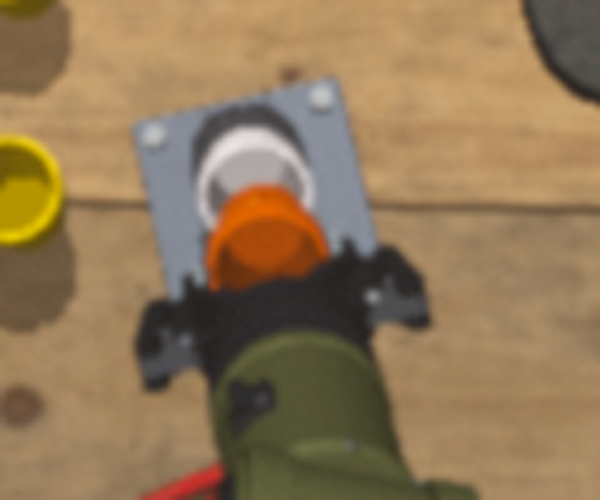

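The wrist view now shows the mouth directly behind the cup: white rim about x 270–361, top row 189, and the held rim is centred at x = 315.5. I'll solve the offset in the tool frame.

```bash
python3 - <<'E'
from h import *
I=cv2.imread('pics/w10.png');cv2.imwrite('pics/w10d.png',cv2.resize(I[170:280,240:390],None,fx=5,fy=5,interpolation=cv2.INTER_CUBIC))
E
```

```text
(no output)
```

View pics/w10d.png

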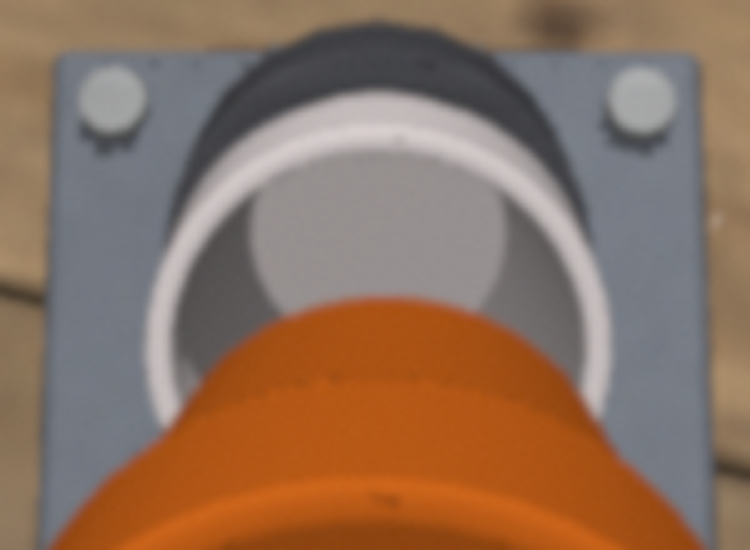

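```bash
python3 - <<'E'
from h import *
p=dict(np.load('p10.npz'));s=observe();R0=Rn.from_quat(s['ee_rot'])
def pr(c,r): return np.array([proj(p,s['position']+R0.apply([c[0]/1e3+r*np.cos(t),c[1]/1e3+r*np.sin(t),c[2]/1e3])) for t in th])
def f(q):
    P=pr(q,.031);return [P[:,0].min()-268.9,P[:,0].max()-362.3,P[:,1].min()-194.3]
q=least_squares(f,[0,0,90.]);print('mouth in tool',q.x)
F=pr([q.x[0],q.x[1],q.x[2]+66],.0209);print('floor pred crop left,right',(F[:,0].min()-240)*5,(F[:,0].max()-240)*5,'top',(F[:,1].min()-170)*5)
onaxis(.06)
E
```

```text
mouth in tool [-2.59042062 -0.23493386 88.6961066 ]
floor pred crop left,right 248.96377806618375 505.28328109609447 top 101.95995748938572
TCP rel mouth: h 90.1 x,y off-axis (cup) [-0.2 -1.2] j [ 0.16 -0.29 -0.08  2.16 -0.26  0.79 -1.11]
t 6.7667 pos [ 0.5427 -0.0019  0.2087] F [-0.08 -0.34 -1.15] w 0.691
shift mm [ 0.2  1.2 30.1] rot deg [-0.04  0.05  0.08]
```

The cup axis and mouth axis agree to about 1 mm, with the foot 61 mm above the mouth. Predicted seating is 91–96 mm of travel. Advancing 55 mm with the correction.

Call:
{"api": "arm_command", "payload": {"rows": [{"tx": -0.8, "ty": 0.3, "tz": 10, "ax": 0, "ay": 0, "az": 0, "grip": 0}, {"tx": -0.8, "ty": 0.3, "tz": 22, "ax": 0, "ay": 0, "az": 0, "grip": 0}, {"tx": -0.8, "ty": 0.3, "tz": 34, "ax": 0, "ay": 0, "az": 0, "grip": 0}, {"tx": -0.8, "ty": 0.3, "tz": 44, "ax": 0, "ay": 0, "az": 0, "grip": 0}, {"tx": -0.8, "ty": 0.3, "tz": 51, "ax": 0, "ay": 0, "az": 0, "grip": 0}, {"tx": -0.8, "ty": 0.3, "tz": 55, "ax": 0, "ay": 0, "az": 0, "grip": 0}, {"tx": -0.8, "ty": 0.3, "tz": 55, "ax": 0, "ay": 0, "az": 0, "grip": 0}, {"tx": -0.8, "ty": 0.3, "tz": 55, "ax": 0, "ay": 0, "az": 0, "grip": 0}, {"tx": -0.8, "ty": 0.3, "tz": 55, "ax": 0, "ay": 0, "az": 0, "grip": 0}]}}

```text
time: 7.52
position: [0.5695, 0.0045, 0.1618]
ee_rot: [0.958, 0.119, 0.257, -0.031]
contact_force: [-0.2, -0.7, -1.2]
width: 0.693
```

```bash
python3 - <<'E'
from h import *
onaxis(.03)
p=camera_params('wrist');np.savez('p11.npz',**p);I=read_camera('wrist');save('w11',I)
save('w11d',cv2.resize(I[200:300,220:410],None,fx=4,fy=4,interpolation=cv2.INTER_CUBIC))
I=read_camera('scene');save('s11',cv2.resize(I[180:290,240:360],None,fx=5,fy=5,interpolation=cv2.INTER_CUBIC))
E
```

```text
TCP rel mouth: h 35.7 x,y off-axis (cup) [ 0.2 -0.9] j [ 0.15 -0.18 -0.09  2.18 -0.27  0.66 -1.1 ]
t 7.5167 pos [0.5695 0.0045 0.1618] F [-0.2  -0.73 -1.18] w 0.693
shift mm [-0.2  0.9  5.7] rot deg [-0.01 -0.05  0.11]
```

View pics/w11d.png

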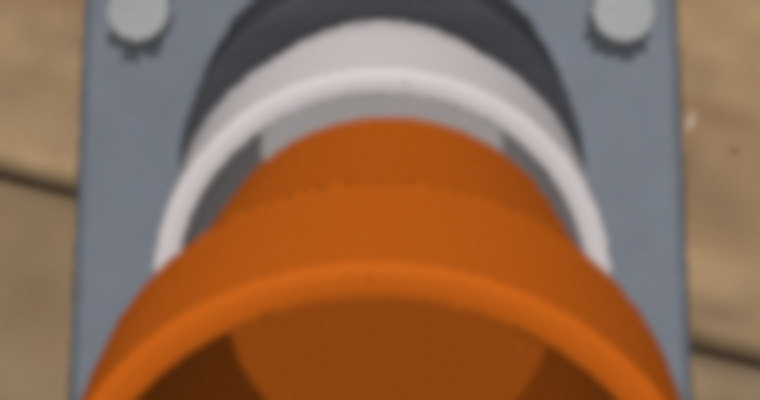

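View pics/s11.png

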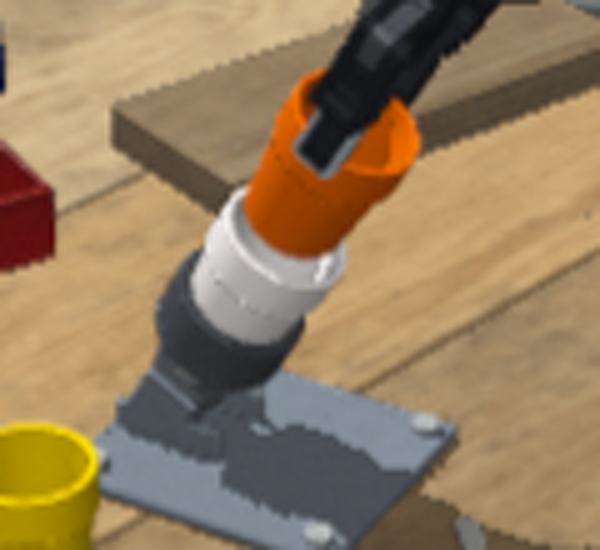

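```bash
cat >> h.py <<'E'
def mouthtool(p,s,l,r,t,rad=.031,ft=None,fl=None,fr=None):
    R0=Rn.from_quat(s['ee_rot'])
    def pr(c,r): return np.array([proj(p,s['position']+R0.apply([c[0]/1e3+r*np.cos(t),c[1]/1e3+r*np.sin(t),c[2]/1e3])) for t in th])
    def f(q):
        P=pr(q,rad);return [P[:,0].min()-l,P[:,0].max()-r,P[:,1].min()-t]
    q=least_squares(f,[0,0,40.]).x;print('mouth in tool',q.round(2))
    if ft:
        def g(u): return [pr([u[0],0,28.5],.024)[:,1].min()-ft]
        print('foot x (at z=28.5)',least_squares(g,[0.]).x.round(2))
E
python3 - <<'E'
from h import *
p=dict(np.load('p11.npz'));s=observe()
c=lambda x:x/4-.4
mouthtool(p,s,220+c(155),220+c(610),200+c(68),ft=200+c(118))
mouthtool(p,s,220+c(153),220+c(611),200+c(66),ft=200+c(116))
E
```

```text
mouth in tool [-4.04 -0.69 36.56]
foot x (at z=28.5) [-1.49]
mouth in tool [-3.42 -0.76 35.21]
foot x (at z=28.5) [-1.22]
```

```bash
python3 - <<'E'
from h import *
p=dict(np.load('p11.npz'));s=observe();R0=Rn.from_quat(s['ee_rot'])
def pr(c,r): return np.array([proj(p,s['position']+R0.apply([c[0]/1e3+r*np.cos(t),c[1]/1e3+r*np.sin(t),c[2]/1e3])) for t in th])
for z in(32,33.7,35.5):
  for x in(-3.5,-2.5,-1.5):
    P=pr([x,-.5,z],.031);i=P[:,0].argmin();j=P[:,0].argmax();print(z,x,'top',(P[:,1].min()-200+.4)*4,'L',(P[i,0]-220+.4)*4,'row',(P[i,1]-200+.4)*4,'R',(P[j,0]-220+.4)*4, 'inner top',(pr([x,-.5,z],.0275)[:,1].min()-200+.4)*4)
E
```

```text
32 -3.5 top 72.83027232236029 L 151.84872976704546 row 290.03072445849614 R 616.0798178464285 inner top 99.27293571599725
32 -2.5 top 65.22606864352699 L 151.526010900145 row 283.06756802284565 R 616.4308564500467 inner top 91.74513248427954
32 -1.5 top 57.59993514990047 L 151.20277502636608 row 276.0839945195447 R 616.7824743038826 inner top 84.19555721932679
33.7 -3.5 top 69.49233906131221 L 153.5006139123262 row 285.2647770145294 R 614.3796781890782 inner top 95.75190974764436
33.7 -2.5 top 61.94120826636797 L 153.1828852791908 row 278.34498309780895 R 614.7254390610302 inner top 88.27599794512648
33.7 -1.5 top 54.368488021176155 L 152.86465322677836 row 271.4050716681812 R 615.0717644492987 inner top 80.77865009877698
35.5 -3.5 top 66.01288645985673 L 155.2240949868661 row 280.29282351354993 R 612.6058453386589 inner top 92.08127693175251
35.5 -2.5 top 58.51716514551206 L 154.91152748684712 row 273.4183919574542 R 612.9461465128621 inner top 84.65955293514307
35.5 -1.5 top 51.000206295600016 L 154.59847046357967 row 266.52415309287255 R 613.286997126872 inner top 77.2167403425635
```

The mouth is about 1.3 mm toward −x of the cup in the tool frame, so I'm correcting that. Then 25 mm further, gently.

Call:
{"api": "arm_command", "payload": {"rows": [{"tx": -1.2, "ty": -0.2, "tz": 2, "ax": 0, "ay": 0, "az": 0, "grip": 0}, {"tx": -1.2, "ty": -0.2, "tz": 5, "ax": 0, "ay": 0, "az": 0, "grip": 0}, {"tx": -1.2, "ty": -0.2, "tz": 8, "ax": 0, "ay": 0, "az": 0, "grip": 0}, {"tx": -1.2, "ty": -0.2, "tz": 11, "ax": 0, "ay": 0, "az": 0, "grip": 0}, {"tx": -1.2, "ty": -0.2, "tz": 14, "ax": 0, "ay": 0, "az": 0, "grip": 0}, {"tx": -1.2, "ty": -0.2, "tz": 17, "ax": 0, "ay": 0, "az": 0, "grip": 0}, {"tx": -1.2, "ty": -0.2, "tz": 20, "ax": 0, "ay": 0, "az": 0, "grip": 0}, {"tx": -1.2, "ty": -0.2, "tz": 20, "ax": 0, "ay": 0, "az": 0, "grip": 0}, {"tx": -1.2, "ty": -0.2, "tz": 20, "ax": 0, "ay": 0, "az": 0, "grip": 0}]}}

```text
time: 8.37
position: [0.5778, 0.0071, 0.1429]
ee_rot: [0.959, 0.119, 0.257, -0.032]
contact_force: [1.1, 1.1, -1.6]
width: 0.695
```

```bash
python3 - <<'E'
from h import *
onaxis(.00)
p=camera_params('wrist');np.savez('p12.npz',**p);I=read_camera('wrist');save('w12',I)
save('w12d',cv2.resize(I[200:300,220:410],None,fx=4,fy=4,interpolation=cv2.INTER_CUBIC))
I=read_camera('scene');save('s12',cv2.resize(I[180:290,240:360],None,fx=5,fy=5,interpolation=cv2.INTER_CUBIC))
s=observe();print(s['contact_force'],RS.inv().apply(s['contact_force']),s['ft_torque'])
E
```

```text
TCP rel mouth: h 15.1 x,y off-axis (cup) [-1.7 -1.4] j [ 0.14 -0.14 -0.1   2.18 -0.27  0.61 -1.1 ]
t 8.3667 pos [0.5778 0.0071 0.1429] F [ 1.06  1.11 -1.6 ] w 0.695
shift mm [ 1.7  1.4 15.1] rot deg [-0.04  0.03  0.11]
[-0.26606767  0.23077324 -0.644646  ] [-0.49755044 -0.28828588  0.4571122 ] [-0.14125292  0.66929063 -0.00788311]
```

View pics/w12d.png

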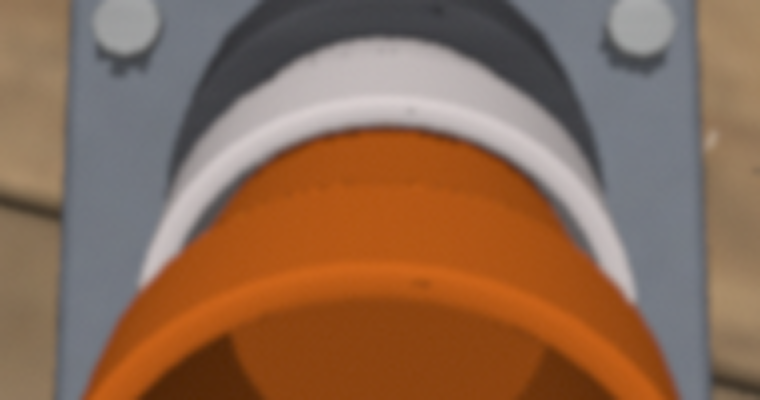

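View pics/s12.png

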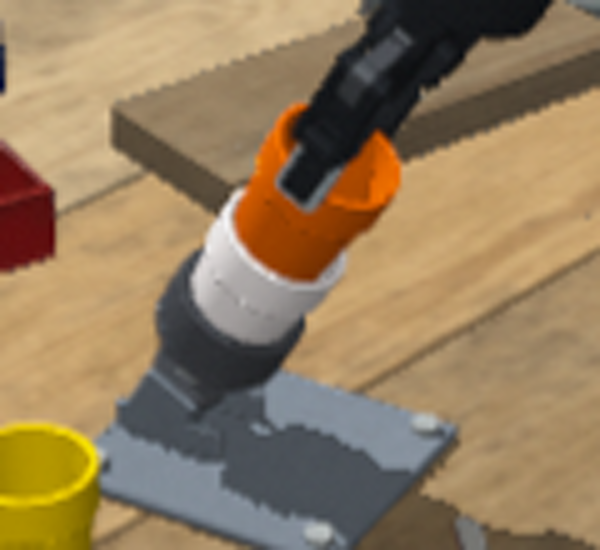

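```bash
python3 - <<'E'
from h import *
p=dict(np.load('p12.npz'));s=observe();R0=Rn.from_quat(s['ee_rot'])
def pr(c,r): return np.array([proj(p,s['position']+R0.apply([c[0]/1e3+r*np.cos(t),c[1]/1e3+r*np.sin(t),c[2]/1e3])) for t in th])
t=lambda c,r:(pr(c,r)[:,1].min()-200+.4)*4
for z in(12,13.7,15):
  for x in(-3,-2,-1): print(z,x,'outer',t([x,-.5,z],.031),'inner',t([x,-.5,z],.0275),'cup r@z',t([x,-.5,z],.024+.0001*(28.3-z)),'foot',t([x,-.5,28.3],.024), 'cup rim',t([x,-.5,-41.7],.031))
E
```

```text
12 -3 outer 110.65094216439067 inner 139.53660939783285 cup r@z 154.83688053364924 foot 128.49497922099542 cup rim 283.8346566769336
12 -2 outer 102.33801816382842 inner 131.3167325724464 cup r@z 146.6663926401337 foot 120.90949606719002 cup rim 272.9015749503859
12 -1 outer 93.99836573919217 inner 123.07035121271653 cup r@z 138.4695219572878 foot 113.30156136394427 cup rim 261.9182197379274
13.7 -3 outer 106.65753338058116 inner 135.32572692814685 cup r@z 151.88813698124974 foot 128.49497922099542 cup rim 283.8346566769336
13.7 -2 outer 98.40776212834677 inner 127.16742305455088 cup r@z 143.7827908644551 foot 120.90949606719002 cup rim 272.9015749503859
13.7 -1 outer 90.13171818586713 inner 118.98306357958299 cup r@z 135.65151801582508 foot 113.30156136394427 cup rim 261.9182197379274
15 -3 outer 103.64845341094664 inner 132.15248046053486 cup r@z 149.6669618545752 foot 128.49497922099542 cup rim 283.8346566769336
15 -2 outer 95.44634772705817 inner 124.0406607026807 cup r@z 141.6107420590375 foot 120.90949606719002 cup rim 272.9015749503859
15 -1 outer 87.21831013503001 inner 115.9031211000623 cup r@z 133.5289364001204 foot 113.30156136394427 cup rim 261.9182197379274
```

The cup has entered and is aligned within about 0.5 mm, with no contact force. Creeping down in small steps.

Call:
{"api": "arm_command", "payload": {"rows": [{"tx": -0.3, "ty": 0, "tz": 2, "ax": 0, "ay": 0, "az": 0, "grip": 0}, {"tx": -0.3, "ty": 0, "tz": 4, "ax": 0, "ay": 0, "az": 0, "grip": 0}, {"tx": -0.3, "ty": 0, "tz": 6, "ax": 0, "ay": 0, "az": 0, "grip": 0}, {"tx": -0.3, "ty": 0, "tz": 8, "ax": 0, "ay": 0, "az": 0, "grip": 0}, {"tx": -0.3, "ty": 0, "tz": 10, "ax": 0, "ay": 0, "az": 0, "grip": 0}, {"tx": -0.3, "ty": 0, "tz": 11, "ax": 0, "ay": 0, "az": 0, "grip": 0}, {"tx": -0.3, "ty": 0, "tz": 11, "ax": 0, "ay": 0, "az": 0, "grip": 0}]}}

```text
time: 9.05
position: [0.5828, 0.0084, 0.1332]
ee_rot: [0.959, 0.119, 0.257, -0.032]
contact_force: [-0.8, 0.3, -0.9]
width: 0.698
```

```bash
cat > f.py <<'E'
from h import *
F=[]
for i in range(3):
    s=observe();F.append(np.r_[RS.inv().apply(s['contact_force']),RS.inv().apply(s['ft_torque'])])
    if i<2: I=read_camera('scene')
print(np.round(F,2));onaxis(0)
save('sf',cv2.resize(I[180:290,240:360],None,fx=5,fy=5,interpolation=cv2.INTER_CUBIC))
E
python3 f.py
```

```text
[[-1.04 -0.51  0.46 -0.   -0.63  0.  ]
 [-0.84 -0.33  0.53 -0.   -0.62  0.01]
 [-0.71  0.94  0.32 -0.01 -0.64  0.01]]
TCP rel mouth: h 4.3 x,y off-axis (cup) [-1.8 -1.3] j [ 0.14 -0.12 -0.1   2.18 -0.27  0.59 -1.1 ]
t 9.15 pos [0.5829 0.0083 0.1335] F [-0.22 -1.02 -0.64] w 0.694
shift mm [1.8 1.3 4.3] rot deg [-0.03  0.01  0.12]
```

Call:
{"api": "arm_command", "payload": {"rows": [{"tx": 0, "ty": 0, "tz": 1, "ax": 0, "ay": 0, "az": 0, "grip": 0}, {"tx": 0, "ty": 0, "tz": 2, "ax": 0, "ay": 0, "az": 0, "grip": 0}, {"tx": 0, "ty": 0, "tz": 3, "ax": 0, "ay": 0, "az": 0, "grip": 0}, {"tx": 0, "ty": 0, "tz": 4, "ax": 0, "ay": 0, "az": 0, "grip": 0}, {"tx": 0, "ty": 0, "tz": 4, "ax": 0, "ay": 0, "az": 0, "grip": 0}]}}

```text
time: 9.57
position: [0.5847, 0.0087, 0.1298]
ee_rot: [0.959, 0.119, 0.257, -0.032]
contact_force: [-0.2, -0.3, -1.1]
width: 0.697
```

```bash
python3 f.py
```

```text
[[-0.77  0.24  0.8  -0.05 -0.74  0.03]
 [-0.99  0.77  0.99 -0.01 -0.79 -0.01]
 [-1.5   0.28  1.22 -0.03 -0.8   0.07]]
TCP rel mouth: h 0.2 x,y off-axis (cup) [-2.  -1.3] j [ 0.14 -0.11 -0.1   2.18 -0.27  0.58 -1.1 ]
t 9.6667 pos [0.5848 0.0087 0.1299] F [-0.6  -0.44 -1.8 ] w 0.699
shift mm [2.  1.3 0.2] rot deg [-0.03  0.02  0.11]
```

View pics/sf.png

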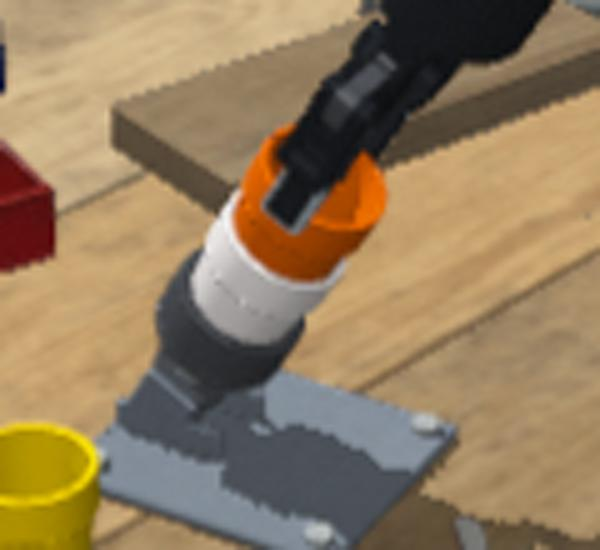

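A slight lateral touch (torque y from −0.63 to −0.79). I'll relieve it with −0.4 mm in x and continue 1 mm at a time.

Call:
{"api": "arm_command", "payload": {"rows": [{"tx": -0.5, "ty": 0, "tz": 0, "ax": 0, "ay": 0, "az": 0, "grip": 0}, {"tx": -0.5, "ty": 0, "tz": 0.7, "ax": 0, "ay": 0, "az": 0, "grip": 0}, {"tx": -0.5, "ty": 0, "tz": 1.5, "ax": 0, "ay": 0, "az": 0, "grip": 0}, {"tx": -0.5, "ty": 0, "tz": 1.5, "ax": 0, "ay": 0, "az": 0, "grip": 0}, {"tx": -0.5, "ty": 0, "tz": 1.5, "ax": 0, "ay": 0, "az": 0, "grip": 0}]}}

```text
time: 10.08
position: [0.5852, 0.0088, 0.1286]
ee_rot: [0.959, 0.119, 0.257, -0.032]
contact_force: [-0.9, 0.6, -0.6]
width: 0.697
```

```bash
python3 f.py
```

```text
[[-0.98 -0.76  0.13 -0.02 -0.72  0.  ]
 [-1.55  0.5   0.66 -0.04 -0.8   0.01]
 [-0.63  0.56  1.3  -0.01 -0.75 -0.05]]
TCP rel mouth: h -1.2 x,y off-axis (cup) [-2.3 -1.3] j [ 0.14 -0.11 -0.1   2.18 -0.28  0.58 -1.1 ]
t 10.1833 pos [0.5852 0.0088 0.1286] F [ 0.24 -0.52 -1.44] w 0.69
shift mm [ 2.3  1.3 -1.2] rot deg [-0.03 -0.    0.12]
```

Still free axially. Next step is +1.5 mm.

Call:
{"api": "arm_command", "payload": {"rows": [{"tx": -0.3, "ty": 0, "tz": 0.5, "ax": 0, "ay": 0, "az": 0, "grip": 0}, {"tx": -0.3, "ty": 0, "tz": 1.0, "ax": 0, "ay": 0, "az": 0, "grip": 0}, {"tx": -0.3, "ty": 0, "tz": 1.5, "ax": 0, "ay": 0, "az": 0, "grip": 0}, {"tx": -0.3, "ty": 0, "tz": 1.5, "ax": 0, "ay": 0, "az": 0, "grip": 0}]}}

```text
time: 10.52
position: [0.5857, 0.009, 0.1271]
ee_rot: [0.959, 0.119, 0.257, -0.032]
contact_force: [-1.2, -0.3, -0.9]
width: 0.695
```

```bash
python3 f.py
```

```text
[[-1.54 -0.04  0.14  0.04 -0.71 -0.  ]
 [-1.1   0.24  0.81  0.04 -0.74  0.05]
 [-0.45  0.47  0.98 -0.   -0.72 -0.01]]
TCP rel mouth: h -2.7 x,y off-axis (cup) [-2.6 -1.3] j [ 0.14 -0.11 -0.1   2.18 -0.28  0.57 -1.1 ]
t 10.6167 pos [0.5857 0.009  0.1271] F [ 0.21 -0.43 -1.07] w 0.694
shift mm [ 2.5  1.3 -2.7] rot deg [-0.03 -0.    0.12]
```

Call:
{"api": "arm_command", "payload": {"rows": [{"tx": -0.1, "ty": 0, "tz": 0.5, "ax": 0, "ay": 0, "az": 0, "grip": 0}, {"tx": -0.1, "ty": 0, "tz": 1.0, "ax": 0, "ay": 0, "az": 0, "grip": 0}, {"tx": -0.1, "ty": 0, "tz": 1.2, "ax": 0, "ay": 0, "az": 0, "grip": 0}, {"tx": -0.1, "ty": 0, "tz": 1.2, "ax": 0, "ay": 0, "az": 0, "grip": 0}]}}

```text
time: 10.95
position: [0.5862, 0.0091, 0.1262]
ee_rot: [0.959, 0.119, 0.257, -0.032]
contact_force: [-3.5, 1.1, 1.5]
width: 0.694
```

```bash
python3 f.py
```

```text
[[-1.99 -1.87 -2.84  0.19 -0.89  0.02]
 [-1.68 -0.87 -2.43  0.19 -0.9   0.05]
 [-1.27 -1.02 -1.84  0.15 -0.88  0.02]]
TCP rel mouth: h -3.7 x,y off-axis (cup) [-2.6 -1.3] j [ 0.14 -0.1  -0.1   2.18 -0.28  0.57 -1.1 ]
t 11.05 pos [0.5862 0.0091 0.1262] F [-2.21  0.5   0.96] w 0.694
shift mm [ 2.6  1.3 -3.7] rot deg [-0.03 -0.01  0.11]
```

The walls meet: axial force went from +0.6 to −2.4 N at 36–37 mm of nesting. I'll relieve the small side forces and check again.

Call:
{"api": "arm_command", "payload": {"rows": [{"tx": -0.3, "ty": -0.4, "tz": 0, "ax": 0, "ay": 0, "az": 0, "grip": 0}, {"tx": -0.3, "ty": -0.4, "tz": 0, "ax": 0, "ay": 0, "az": 0, "grip": 0}, {"tx": -0.3, "ty": -0.4, "tz": 0, "ax": 0, "ay": 0, "az": 0, "grip": 0}]}}

```text
time: 11.3
position: [0.5861, 0.0091, 0.1262]
ee_rot: [0.959, 0.119, 0.257, -0.031]
contact_force: [-1.5, -1.3, 0.7]
width: 0.697
```

```bash
python3 f.py
```

```text
[[-1.16  0.9  -1.44 -0.07 -0.78 -0.01]
 [-0.33  0.87 -3.12 -0.09 -0.82 -0.01]
 [-1.21  1.19 -3.58 -0.07 -0.76  0.02]]
TCP rel mouth: h -3.7 x,y off-axis (cup) [-2.7 -1.4] j [ 0.13 -0.1  -0.1   2.19 -0.28  0.57 -1.1 ]
t 11.4 pos [0.586  0.0091 0.1262] F [-2.46 -1.84  2.5 ] w 0.696
shift mm [ 2.7  1.4 -3.7] rot deg [-0.   -0.03  0.11]
```

View pics/sf.png

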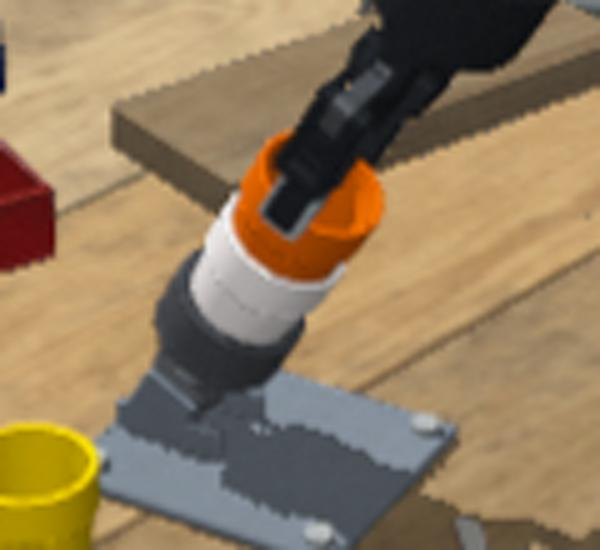

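Side forces are balanced and it's seated lightly at about 3 N. Releasing, then retreating along the axis.

Call:
{"api": "arm_command", "payload": {"rows": [{"tx": 0, "ty": 0, "tz": 0, "ax": 0, "ay": 0, "az": 0, "grip": 100}, {"tx": 0, "ty": 0, "tz": 0, "ax": 0, "ay": 0, "az": 0, "grip": 100}, {"tx": 0, "ty": 0, "tz": 0, "ax": 0, "ay": 0, "az": 0, "grip": 100}, {"tx": 0, "ty": 0, "tz": 0, "ax": 0, "ay": 0, "az": 0, "grip": 100}]}}

```text
time: 11.73
position: [0.5859, 0.0096, 0.1259]
ee_rot: [0.959, 0.119, 0.257, -0.032]
contact_force: [0.1, 0.2, -0.1]
width: 0.997
```

```bash
python3 f.py; python3 -c "
from h import *
save('w13',read_camera('wrist'))"
```

```text
[[ 0.08 -0.18  0.14  0.01 -0.55  0.02]
 [-0.27  0.28 -0.32  0.01 -0.55 -0.04]
 [-0.04  0.12 -0.55  0.01 -0.51  0.05]]
TCP rel mouth: h -3.9 x,y off-axis (cup) [-2.9 -1.8] j [ 0.13 -0.1  -0.1   2.19 -0.28  0.57 -1.1 ]
t 11.8333 pos [0.5858 0.0095 0.1259] F [-0.27 -0.19  0.46] w 1.0
shift mm [ 2.9  1.8 -3.9] rot deg [-0.04 -0.    0.12]
```

View pics/w13.png

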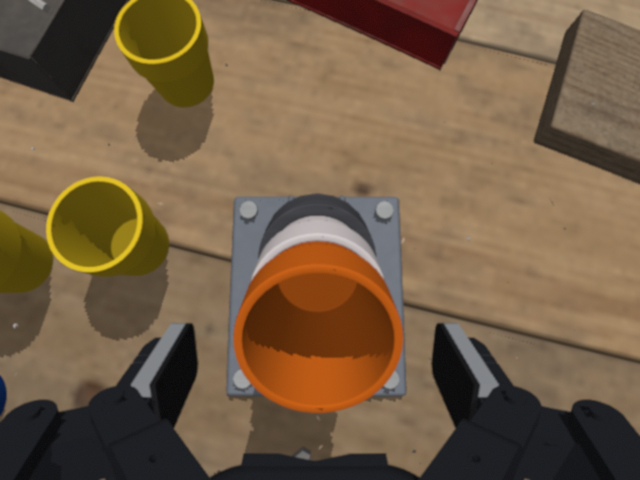

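View pics/sf.png

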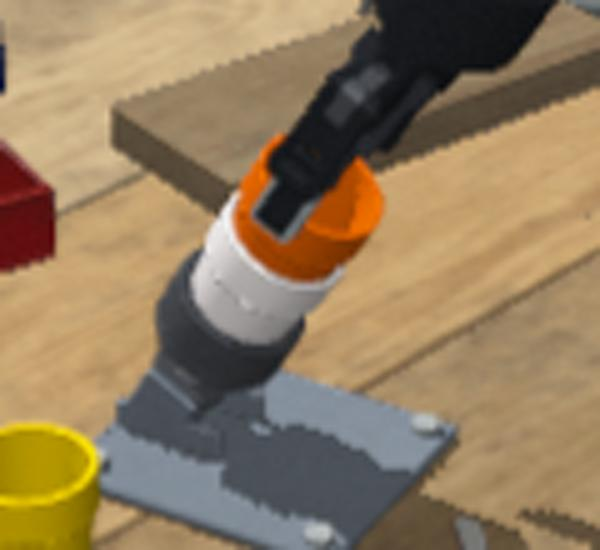

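Orange is seated and released (rim about x 235–403, y 263–412). I'll measure it in the tool frame as the reference for the blue cup.

```bash
python3 - <<'E'
from h import *
s=observe();p=camera_params('wrist')
I=cv2.imread('pics/w13.png');H=cv2.cvtColor(I,cv2.COLOR_BGR2HSV);m=cv2.inRange(H,(4,150,60),(16,255,255))
c=max(cv2.findContours(m,0,1)[0],key=cv2.contourArea);print(cv2.boundingRect(c))
cv2.imwrite('pics/w13d.png',cv2.resize(I[230:430,220:420],None,fx=2.9,fy=2.9,interpolation=cv2.INTER_CUBIC))
inhand(p,s,(235,403,264,412),242)
E
```

```text
(234, 242, 169, 171)
rim in tool mm [ -0.99   0.63 -40.52] res [-0.37  0.37  0.39 -0.45]
foot x in tool mm [-8.5568668]
```

View pics/w13d.png

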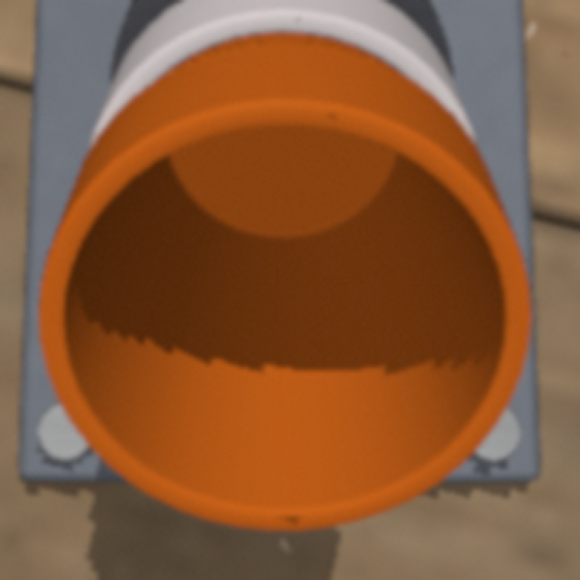

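```bash
cat >> h.py <<'E'
M2=np.array([.58585,.0095,.1259])+RS.apply([-.0010,.0006,-.0405])
E
python3 - <<'E'
from h import *
print('M2',M2,'h over M',(M2-M)@A*1e3)
pt=camera_params('top');f=lambda x,y:(x/3.3+170-.35,y/3.3+190-.35)
delta(M2+A*.045,RS)
P1=M2+A*.045
for P in([.455,.2385,.19],):
    R=toolR(14,0);print('after retreat -> blue shift',RS.inv().apply(np.array(P)-P1)*1e3,np.degrees((RS.inv()*R).as_rotvec()))
E
```

```text
M2 [0.56550636 0.00380939 0.16047403] h over M 36.59805267068577
t 11.8833 pos [0.5858 0.0095 0.1259] F [-0.39  0.03 -1.32] w 1.002
shift mm [ -1.    0.5 -85.5] rot deg [-0.03 -0.    0.12]
after retreat -> blue shift [ -28.92544672 -254.45320136   -5.79376923] [ 0.00000000e+00 -3.00000000e+01  1.60858964e-15]
```

Call:
{"api": "arm_command", "payload": {"rows": [{"tx": 0, "ty": 0, "tz": -10, "ax": 0, "ay": 0, "az": 0, "grip": 100}, {"tx": 0, "ty": 0, "tz": -30, "ax": 0, "ay": 0, "az": 0, "grip": 100}, {"tx": 0, "ty": 0, "tz": -55, "ax": 0, "ay": 0, "az": 0, "grip": 100}, {"tx": 0, "ty": 0, "tz": -80, "ax": 0, "ay": 0, "az": 0, "grip": 100}, {"tx": 0, "ty": 0, "tz": -85, "ax": 0, "ay": -3, "az": 0, "grip": 100}, {"tx": -4, "ty": -33, "tz": -86, "ax": 0, "ay": -8, "az": 0, "grip": 100}, {"tx": -8, "ty": -66, "tz": -87, "ax": 0, "ay": -14, "az": 0, "grip": 100}, {"tx": -12, "ty": -100, "tz": -88, "ax": 0, "ay": -20, "az": 0, "grip": 100}, {"tx": -16, "ty": -135, "tz": -89, "ax": 0, "ay": -26, "az": 0, "grip": 100}, {"tx": -20, "ty": -170, "tz": -90, "ax": 0, "ay": -30, "az": 0, "grip": 100}, {"tx": -24, "ty": -205, "tz": -91, "ax": 0, "ay": -30, "az": 0, "grip": 100}, {"tx": -28, "ty": -235, "tz": -91, "ax": 0, "ay": -30, "az": 0, "grip": 100}, {"tx": -30, "ty": -254, "tz": -91, "ax": 0, "ay": -30, "az": 0, "grip": 100}, {"tx": -30, "ty": -254, "tz": -91, "ax": 0, "ay": -30, "az": 0, "grip": 100}, {"tx": -30, "ty": -254, "tz": -91, "ax": 0, "ay": -30, "az": 0, "grip": 100}]}}

```text
time: 13.13
position: [0.4541, 0.2391, 0.1901]
ee_rot: [0.992, 0.124, 0.0, 0.0]
contact_force: [0.4, -0.8, -0.1]
width: 1.002
```

```bash
python3 - <<'E'
from h import *
delta([.4555,.2385,.022],toolR(14))
p=camera_params('wrist');np.savez('p14.npz',**p);I=read_camera('wrist');save('w14',I)
save('s14',read_camera('scene'))
print(observe()['joints'].round(2),proj(p,[.4555,.2385,.07]))
H=cv2.cvtColor(I,cv2.COLOR_RGB2HSV);m=cv2.inRange(H,(105,150,40),(125,255,255))
c=max(cv2.findContours(m,0,1)[0],key=cv2.contourArea);print(cv2.boundingRect(c))
E
```

```text
t 13.1333 pos [0.4541 0.2391 0.1901] F [ 0.42 -0.8  -0.12] w 1.002
shift mm [  1.1   0.8 168.1] rot deg [ 0.06 -0.04  0.26]
[-0.06  0.06 -0.49  1.79  0.03  1.3  -1.88] (np.float64(316.8616357865792), np.float64(222.24379081940918))
(273, 175, 83, 84)
```

View pics/w14.png

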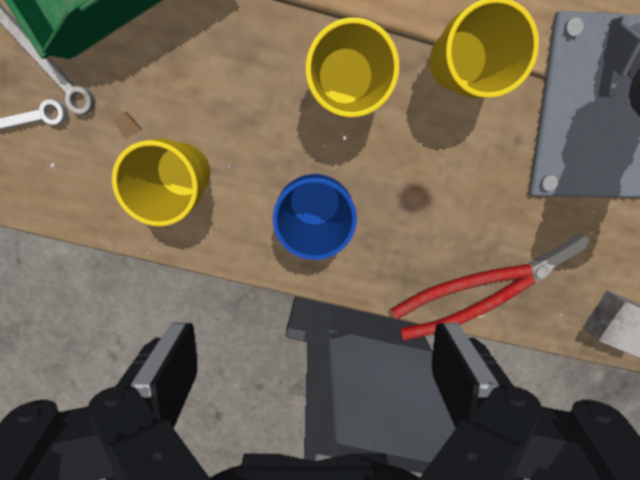

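View pics/s14.png

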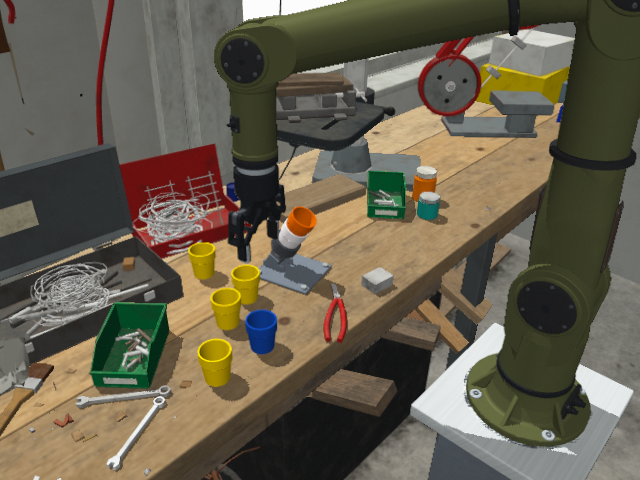

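The wrist view shows the blue rim centred at about (314.8,217), with fingers well clear of the yellow cups at (160,183) and (352,67).

```bash
python3 - <<'E'
from h import *
p=dict(np.load('p14.npz'));P=onz(p,314.8,217.2,.07);print(P);P[2]=.022;delta(P,toolR(14))
E
```

```text
[0.4588192  0.24091026 0.07      ]
t 13.2333 pos [0.4552 0.2369 0.19  ] F [ 0.36 -0.17 -0.14] w 1.003
shift mm [  4.4  -3.3 168. ] rot deg [ 0.09 -0.04  0.01]
```

Call:
{"api": "arm_command", "payload": {"rows": [{"tx": 2.5, "ty": -2, "tz": 35, "ax": 0, "ay": 0, "az": 0, "grip": 100}, {"tx": 2.5, "ty": -2, "tz": 70, "ax": 0, "ay": 0, "az": 0, "grip": 100}, {"tx": 2.5, "ty": -2, "tz": 85, "ax": 0, "ay": 0, "az": 0, "grip": 100}, {"tx": 2.5, "ty": -2, "tz": 85, "ax": 0, "ay": 0, "az": 0, "grip": 100}, {"tx": 2.5, "ty": -2, "tz": 85, "ax": 0, "ay": 0, "az": 0, "grip": 100}]}}

```text
time: 13.65
position: [0.4568, 0.2392, 0.1045]
ee_rot: [0.993, 0.122, -0.001, 0.001]
contact_force: [0.1, -0.6, 1.2]
width: 0.996
```

```bash
python3 - <<'E'
from h import *
s=observe();p=camera_params('wrist');I=read_camera('wrist');save('w15',I)
H=cv2.cvtColor(I,cv2.COLOR_RGB2HSV);m=cv2.inRange(H,(105,150,40),(125,255,255))
c=max(cv2.findContours(m,0,1)[0],key=cv2.contourArea);print(cv2.boundingRect(c))
delta([.4555,.2385,.022],toolR(14))
E
```

```text
(257, 198, 113, 119)
t 13.7 pos [0.4577 0.2401 0.1058] F [0.11 1.25 0.39] w 1.001
shift mm [-2.6  1.  83.7] rot deg [ 0.03 -0.09 -0.  ]
```

View pics/w15.png

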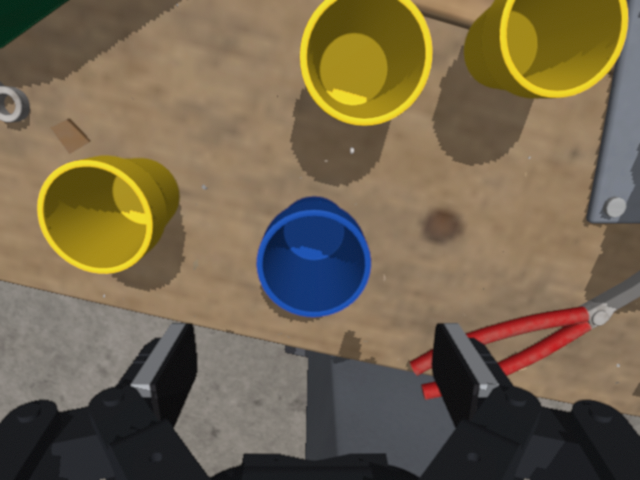

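```bash
python3 - <<'E'
from h import *
s=observe();p=camera_params('wrist')
inhand(p,s,(257,370.5,209,316.5),197.5)
delta([.4555,.2385,.022],toolR(14))
E
```

```text
rim in tool mm [-0.25 -1.32 36.66] res [-0.35  0.35  0.36 -0.39]
foot x in tool mm [-1.61189576]
t 13.7 pos [0.4577 0.2401 0.1058] F [0.11 1.25 0.39] w 1.001
shift mm [-2.6  1.  83.7] rot deg [ 0.03 -0.09 -0.  ]
```

Call:
{"api": "arm_command", "payload": {"rows": [{"tx": -1, "ty": -0.8, "tz": 25, "ax": 0, "ay": 0, "az": 0, "grip": 100}, {"tx": -1, "ty": -0.8, "tz": 50, "ax": 0, "ay": 0, "az": 0, "grip": 100}, {"tx": -1, "ty": -0.8, "tz": 70, "ax": 0, "ay": 0, "az": 0, "grip": 100}, {"tx": -1, "ty": -0.8, "tz": 80, "ax": 0, "ay": 0, "az": 0, "grip": 100}, {"tx": -1, "ty": -0.8, "tz": 83, "ax": 0, "ay": 0, "az": 0, "grip": 100}, {"tx": -1, "ty": -0.8, "tz": 83, "ax": 0, "ay": 0, "az": 0, "grip": 100}, {"tx": -1, "ty": -0.8, "tz": 83, "ax": 0, "ay": 0, "az": 0, "grip": 0}, {"tx": -1, "ty": -0.8, "tz": 83, "ax": 0, "ay": 0, "az": 0, "grip": 0}, {"tx": -1, "ty": -0.8, "tz": 83, "ax": 0, "ay": 0, "az": 0, "grip": 0}, {"tx": -1, "ty": -0.8, "tz": 83, "ax": 0, "ay": 0, "az": 0, "grip": 0}, {"tx": -1, "ty": -0.8, "tz": 83, "ax": 0, "ay": 0, "az": 0, "grip": 0}, {"tx": -1, "ty": -0.8, "tz": 83, "ax": 0, "ay": 0, "az": 0, "grip": 0}]}}

```text
time: 14.7
position: [0.4571, 0.242, 0.024]
ee_rot: [0.992, 0.123, 0.002, 0.0]
contact_force: [-0.6, -0.9, 6.0]
width: 0.7
```

```bash
python3 - <<'E'
from h import *
delta([.4555,.2385,.022],toolR(14))
I=read_camera('scene');save('s16',cv2.resize(I[270:400,180:320],None,fx=4.3,fy=4.3,interpolation=cv2.INTER_CUBIC))
E
```

```text
t 14.7 pos [0.4571 0.242  0.024 ] F [-0.57 -0.93  5.98] w 0.7
shift mm [-2.4  3.   1.9] rot deg [ 0.03 -0.22  0.1 ]
```

View pics/s16.png

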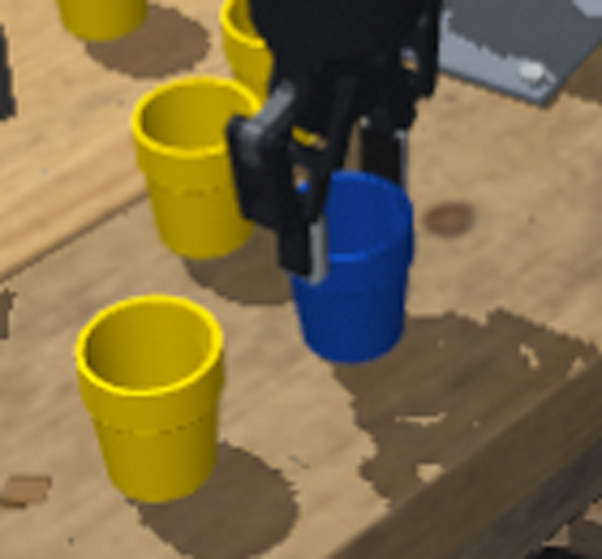

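Blue is gripped (0.70, tip at the lower band edge). Lift.

Call:
{"api": "arm_command", "payload": {"rows": [{"tx": 0, "ty": 0, "tz": -8, "ax": 0, "ay": 0, "az": 0, "grip": 0}, {"tx": 0, "ty": 0, "tz": -25, "ax": 0, "ay": 0, "az": 0, "grip": 0}, {"tx": 0, "ty": 0, "tz": -55, "ax": 0, "ay": 0, "az": 0, "grip": 0}, {"tx": 0, "ty": 0, "tz": -90, "ax": 0, "ay": 0, "az": 0, "grip": 0}, {"tx": 0, "ty": 0, "tz": -130, "ax": 0, "ay": 0, "az": 0, "grip": 0}, {"tx": 0, "ty": 0, "tz": -165, "ax": 0, "ay": 0, "az": 0, "grip": 0}, {"tx": 0, "ty": 0, "tz": -185, "ax": 0, "ay": 0, "az": 0, "grip": 0}, {"tx": 0, "ty": 0, "tz": -190, "ax": 0, "ay": 0, "az": 0, "grip": 0}, {"tx": 0, "ty": 0, "tz": -190, "ax": 0, "ay": 0, "az": 0, "grip": 0}, {"tx": 0, "ty": 0, "tz": -190, "ax": 0, "ay": 0, "az": 0, "grip": 0}]}}

```text
time: 15.58
position: [0.4548, 0.2411, 0.2109]
ee_rot: [0.992, 0.123, -0.0, 0.0]
contact_force: [-0.4, 0.1, -1.0]
width: 0.697
```

```bash
python3 - <<'E'
from h import *
p=camera_params('wrist');s=observe();np.savez('p17.npz',**p);np.savez('s17.npz',**s);I=read_camera('wrist');save('w17',I)
save('w17d',cv2.resize(I[210:430,215:425],None,fx=2.7,fy=2.7,interpolation=cv2.INTER_CUBIC))
delta(M2+A*.047+RS.apply([0,-.08,0]),RS)
print(s['joints'].round(2))
E
```

```text
t 15.6333 pos [0.4544 0.2409 0.2101] F [ 0.16 -0.1  -0.83] w 0.698
shift mm [ 26.6 177.    9. ] rot deg [3.000e-02 3.014e+01 1.300e-01]
[-0.06  0.05 -0.5   1.75  0.03  1.35 -1.88]
```

View pics/w17d.png

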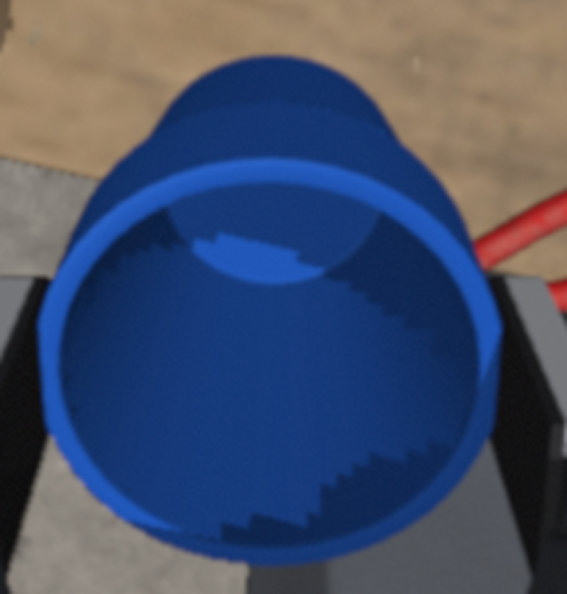

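```bash
python3 - <<'E'
from h import *
inhand(dict(np.load('p17.npz')),dict(np.load('s17.npz')),(228.8,400.2,267.8,419.3),230.1)
E
```

```text
rim in tool mm [ -1.17  -0.93 -44.45] res [-0.71  0.71  0.76 -0.88]
foot x in tool mm [-1.23529406]
```

Call:
{"api": "arm_command", "payload": {"rows": [{"tx": 4, "ty": 20, "tz": -20, "ax": 0, "ay": 3, "az": 0, "grip": 0}, {"tx": 8, "ty": 50, "tz": -30, "ax": 0, "ay": 8, "az": 0, "grip": 0}, {"tx": 12, "ty": 80, "tz": -30, "ax": 0, "ay": 14, "az": 0, "grip": 0}, {"tx": 18, "ty": 115, "tz": -20, "ax": 0, "ay": 20, "az": 0, "grip": 0}, {"tx": 23, "ty": 145, "tz": -5, "ax": 0, "ay": 25, "az": 0, "grip": 0}, {"tx": 27, "ty": 167, "tz": 5, "ax": 0, "ay": 29, "az": 0, "grip": 0}, {"tx": 27, "ty": 177, "tz": 9, "ax": 0, "ay": 30, "az": 0, "grip": 0}, {"tx": 27, "ty": 177, "tz": 9, "ax": 0, "ay": 30, "az": 0, "grip": 0}, {"tx": 27, "ty": 177, "tz": 9, "ax": 0, "ay": 30, "az": 0, "grip": 0}, {"tx": 27, "ty": 177, "tz": 9, "ax": 0, "ay": 30, "az": 0, "grip": 0}]}}

```text
time: 16.47
position: [0.5346, 0.0785, 0.1994]
ee_rot: [0.959, 0.12, 0.253, -0.032]
contact_force: [0.3, 0.8, 0.7]
width: 0.698
```

```bash
python3 - <<'E'
from h import *
s=observe();print(s['joints'].round(3),s['dq'].round(3))
delta(M2+A*.047+RS.apply([0,-.08,0]),RS)
p=camera_params('wrist');np.savez('p18.npz',**p);np.savez('s18.npz',**s);I=read_camera('wrist');save('w18',I)
E
```

```text
[ 0.027 -0.3   -0.159  2.181 -0.15   0.748 -1.376] [ 0.    -0.007 -0.011 -0.019  0.001 -0.002  0.003]
t 16.4667 pos [0.5346 0.0785 0.1994] F [0.3  0.82 0.69] w 0.698
shift mm [-9.2 -0.1 -7.3] rot deg [-0.16  0.42  0.19]
```

View pics/w18.png

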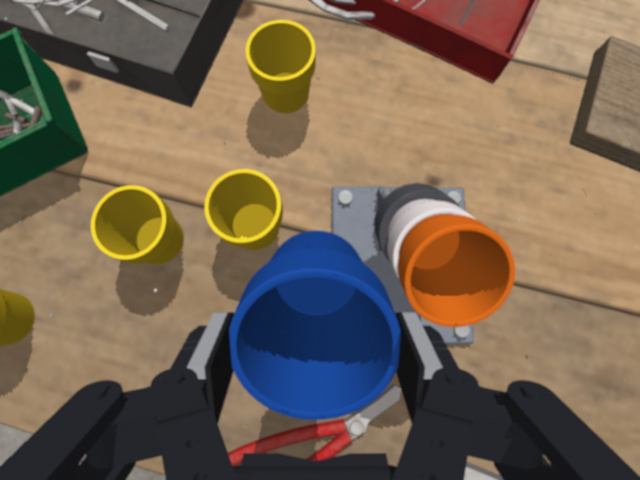

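```bash
cat >> h.py <<'E'
OFF=(1.2,.9)
def stage2(h,off=OFF):
    s=observe();e=RS.inv().apply(s['position']-M2)*1e3
    print('TCP rel M2: h',round(-e[2],1),'cup off-axis',(e[:2]-off).round(1),'j',s['joints'].round(2))
    delta(M2+A*h+RS.apply([off[0]/1e3,off[1]/1e3,0]),RS)
E
python3 - <<'E'
from h import *
p=dict(np.load('p18.npz'))
I=cv2.imread('pics/w18.png');H=cv2.cvtColor(I,cv2.COLOR_BGR2HSV);m=cv2.inRange(H,(4,150,60),(16,255,255))
c=max(cv2.findContours(m,0,1)[0],key=cv2.contourArea);x,y,w,h=cv2.boundingRect(c);print(x,y,w,h)
q=mouth(p,(x+1,x+w,y,y+h),14,M0=M2);print('est - M2 in tool mm',RS.inv().apply(q-M2)*1e3)
stage2(.045)
E
```

```text
399 215 116 112
mouth [0.5649 0.0098 0.1752] res [-1.24  1.25  1.28 -1.41]
est - M2 in tool mm [  8.08847118  -5.95987026 -12.30190973]
TCP rel M2: h 40.0 cup off-axis [  8.6 -81. ] j [ 0.03 -0.3  -0.16  2.18 -0.15  0.75 -1.38]
t 16.5167 pos [0.5349 0.0788 0.2   ] F [-0.33  0.49 -0.12] w 0.696
shift mm [-8.9 81.  -5.2] rot deg [-0.15  0.36  0.23]
```

```bash
python3 - <<'E'
from h import *
p=dict(np.load('p18.npz'))
ring=RS.apply(np.stack([.031*np.cos(th),.031*np.sin(th),0*th],1))
P=np.array([proj(p,M2+x) for x in ring]);print(P.min(0),P.max(0))
I=cv2.imread('pics/w18.png');cv2.imwrite('pics/w18d.png',cv2.resize(I[170:350,370:540],None,fx=3.3,fy=3.3,interpolation=cv2.INTER_CUBIC))
E
```

```text
[404.19840022 225.1035357 ] [514.38589695 327.18552544]
```

View pics/w18d.png

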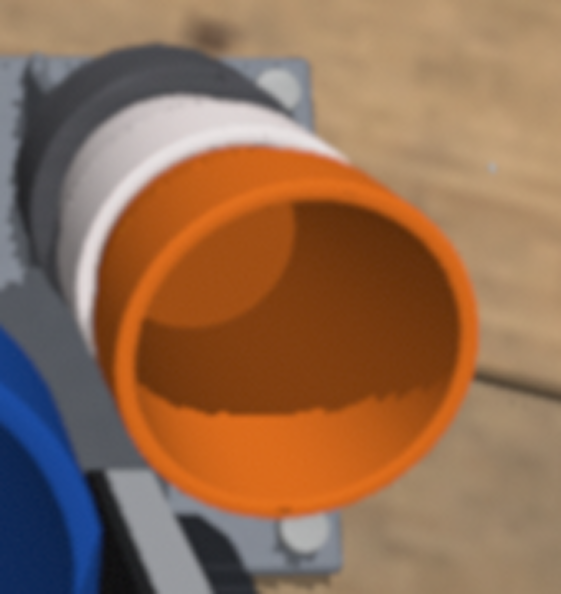

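In the crop the rim spans x 404.5–514.6, y 224–326. M2's projection gives 404.2–514.4 and 225–327, so the reference is confirmed to about 0.5 mm. Sliding over now.

Call:
{"api": "arm_command", "payload": {"rows": [{"tx": -2, "ty": 15, "tz": -6, "ax": 0, "ay": 0.3, "az": 0, "grip": 0}, {"tx": -4, "ty": 35, "tz": -6, "ax": -0.1, "ay": 0.3, "az": 0.2, "grip": 0}, {"tx": -6, "ty": 55, "tz": -6, "ax": -0.1, "ay": 0.3, "az": 0.2, "grip": 0}, {"tx": -8, "ty": 72, "tz": -6, "ax": -0.1, "ay": 0.3, "az": 0.2, "grip": 0}, {"tx": -8.5, "ty": 81, "tz": -6, "ax": -0.1, "ay": 0.3, "az": 0.2, "grip": 0}, {"tx": -8.5, "ty": 81, "tz": -6, "ax": -0.1, "ay": 0.3, "az": 0.2, "grip": 0}, {"tx": -8.5, "ty": 81, "tz": -6, "ax": -0.1, "ay": 0.3, "az": 0.2, "grip": 0}, {"tx": -8.5, "ty": 81, "tz": -6, "ax": -0.1, "ay": 0.3, "az": 0.2, "grip": 0}]}}

```text
time: 17.18
position: [0.5446, -0.0023, 0.2007]
ee_rot: [0.959, 0.118, 0.256, -0.032]
contact_force: [0.5, -0.1, -0.6]
width: 0.7
```

```bash
python3 - <<'E'
from h import *
stage2(.045)
s=observe();p=camera_params('wrist');np.savez('p19.npz',**p);np.savez('s19.npz',**s);I=read_camera('wrist');save('w19',I)
save('w19d',cv2.resize(I[190:310,220:410],None,fx=4,fy=4,interpolation=cv2.INTER_CUBIC))
I=read_camera('scene');save('s19',cv2.resize(I[150:290,240:380],None,fx=4,fy=4,interpolation=cv2.INTER_CUBIC))
E
```

```text
TCP rel M2: h 45.7 cup off-axis [ 0.1 -0. ] j [ 0.13 -0.28 -0.05  2.17 -0.25  0.77 -1.11]
t 17.1833 pos [ 0.5446 -0.0023  0.2007] F [ 0.5  -0.08 -0.6 ] w 0.7
shift mm [-0.1  0.   0.7] rot deg [-0.06  0.07  0.03]
```

View pics/w19d.png

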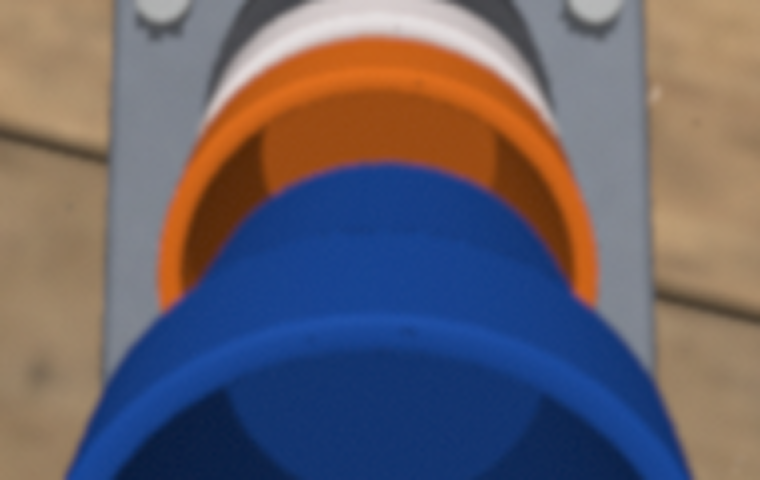

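View pics/s19.png

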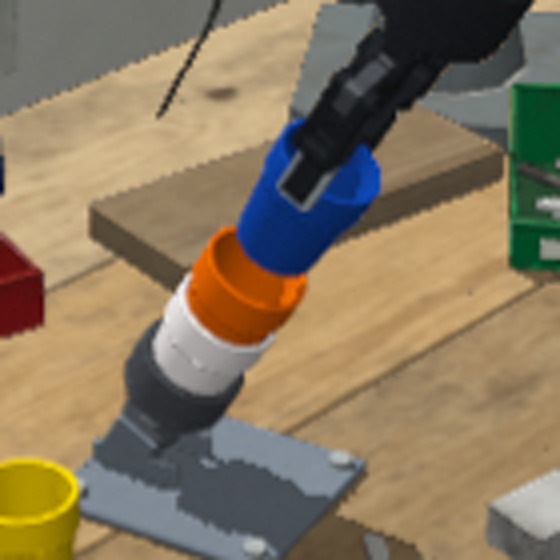

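```bash
python3 - <<'E'
from h import *
p=dict(np.load('p19.npz'));s=dict(np.load('s19.npz'));c=lambda x:x/4-.4
mouthtool(p,s,220+c(158),220+c(599),190+c(66),ft=190+c(162))
R0=Rn.from_quat(s['ee_rot']);e=R0.inv().apply(M2-s['position'])*1e3;print('M2 in tool',e)
def pr(cc,r): return np.array([proj(p,s['position']+R0.apply([cc[0]/1e3+r*np.cos(t),cc[1]/1e3+r*np.sin(t),cc[2]/1e3])) for t in th])
P=pr(e,.031);print('M2 pred crop',(P.min(0)-[220,190]+.4)*4,(P.max(0)-[220,190]+.4)*4)
for y in(-1,-.0):
    F=pr([-1.2,y,-44.5],.031);print('blue rim top,',(F.min(0)-[220,190]+.4)*4)
E
```

```text
mouth in tool [-0.31 -1.19 45.16]
foot x (at z=28.5) [-1.92]
M2 in tool [-1.19811278 -0.81913852 45.71325484]
M2 pred crop [161.41289577  71.46624697] [600.8894359  483.59292491]
blue rim top, [ 33.80580357 318.43156468]
blue rim top, [ 44.93760303 318.44542628]
```

Aligned within about 0.5 mm. Seating is expected at about 52–56 mm of travel. Advance 38 mm first.

Call:
{"api": "arm_command", "payload": {"rows": [{"tx": 0.3, "ty": 0, "tz": 5, "ax": 0, "ay": 0, "az": 0, "grip": 0}, {"tx": 0.3, "ty": 0, "tz": 11, "ax": 0, "ay": 0, "az": 0, "grip": 0}, {"tx": 0.3, "ty": 0, "tz": 16, "ax": 0, "ay": 0, "az": 0, "grip": 0}, {"tx": 0.3, "ty": 0, "tz": 20, "ax": 0, "ay": 0, "az": 0, "grip": 0}, {"tx": 0.3, "ty": 0, "tz": 23, "ax": 0, "ay": 0, "az": 0, "grip": 0}, {"tx": 0.3, "ty": 0, "tz": 26, "ax": 0, "ay": 0, "az": 0, "grip": 0}, {"tx": 0.3, "ty": 0, "tz": 29, "ax": 0, "ay": 0, "az": 0, "grip": 0}, {"tx": 0.3, "ty": 0, "tz": 32, "ax": 0, "ay": 0, "az": 0, "grip": 0}, {"tx": 0.3, "ty": 0, "tz": 35, "ax": 0, "ay": 0, "az": 0, "grip": 0}, {"tx": 0.3, "ty": 0, "tz": 35, "ax": 0, "ay": 0, "az": 0, "grip": 0}, {"tx": 0.3, "ty": 0, "tz": 35, "ax": 0, "ay": 0, "az": 0, "grip": 0}]}}

```text
time: 18.2
position: [0.5614, 0.0007, 0.1697]
ee_rot: [0.959, 0.117, 0.256, -0.032]
contact_force: [0.0, 1.8, -1.5]
width: 0.698
```

```bash
sed -i 's/onaxis(0)/stage2(0)/' f.py; python3 f.py; python3 - <<'E'
from h import *
I=read_camera('wrist');save('w20',I)
save('w20d',cv2.resize(I[190:310,220:410],None,fx=4,fy=4,interpolation=cv2.INTER_CUBIC))
E
```

```text
[[-0.35 -1.77  1.57  0.27 -0.58  0.03]
 [-1.21 -1.22  0.33  0.29 -0.56  0.02]
 [-0.61 -1.6   0.23  0.36 -0.62  0.01]]
TCP rel M2: h 10.5 cup off-axis [-0.5  1.2] j [ 0.12 -0.21 -0.06  2.18 -0.26  0.69 -1.11]
t 18.3 pos [0.5615 0.0007 0.1699] F [-0.79  1.45 -0.5 ] w 0.7
shift mm [ 0.5 -1.2 10.5] rot deg [-0.04  0.1  -0.08]
```

View pics/w20d.png

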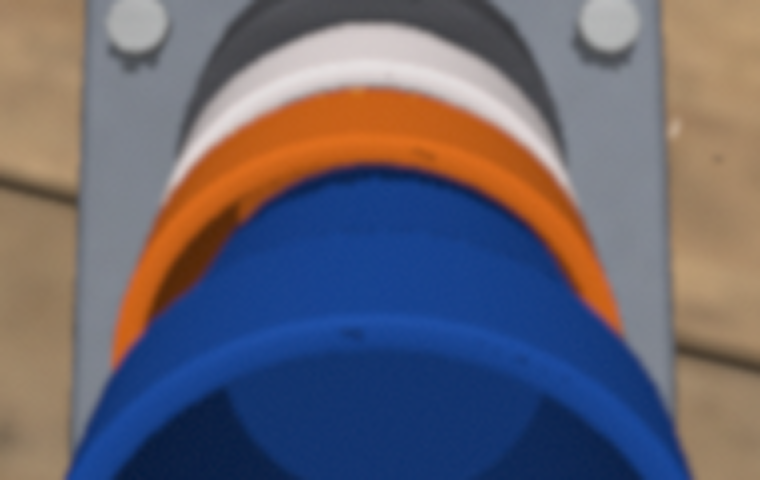

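View pics/sf.png

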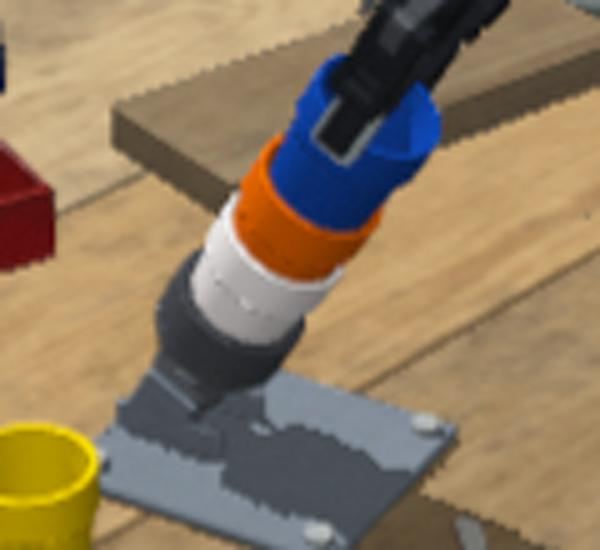

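The cup touches lightly on the +y side: 1.5 N, with the gap visible on the left. Shift −1.3 mm in y.

Call:
{"api": "arm_command", "payload": {"rows": [{"tx": 0, "ty": -0.7, "tz": 0, "ax": 0, "ay": 0, "az": 0, "grip": 0}, {"tx": 0, "ty": -1.3, "tz": 0, "ax": 0, "ay": 0, "az": 0, "grip": 0}, {"tx": 0, "ty": -1.3, "tz": 2, "ax": 0, "ay": 0, "az": 0, "grip": 0}, {"tx": 0, "ty": -1.3, "tz": 4, "ax": 0, "ay": 0, "az": 0, "grip": 0}, {"tx": 0, "ty": -1.3, "tz": 4, "ax": 0, "ay": 0, "az": 0, "grip": 0}, {"tx": 0, "ty": -1.3, "tz": 4, "ax": 0, "ay": 0, "az": 0, "grip": 0}]}}

```text
time: 18.85
position: [0.5631, 0.0021, 0.1662]
ee_rot: [0.959, 0.117, 0.256, -0.032]
contact_force: [1.4, 0.8, -1.0]
width: 0.699
```

```bash
python3 f.py; python3 - <<'E'
from h import *
I=read_camera('wrist');save('w21',I)
save('w21d',cv2.resize(I[190:310,220:410],None,fx=4,fy=4,interpolation=cv2.INTER_CUBIC))
E
```

```text
[[ 0.87 -0.48  1.61 -0.02 -0.62 -0.04]
 [ 0.72  0.64  0.66 -0.05 -0.57 -0.02]
 [-0.62  0.07  0.06  0.03 -0.61  0.01]]
TCP rel M2: h 6.5 cup off-axis [-0.5  0.2] j [ 0.12 -0.2  -0.06  2.18 -0.26  0.68 -1.11]
t 18.95 pos [0.5632 0.0021 0.1665] F [-0.48 -0.19 -0.36] w 0.697
shift mm [ 0.5 -0.2  6.5] rot deg [-0.02  0.09 -0.09]
```

View pics/w21d.png

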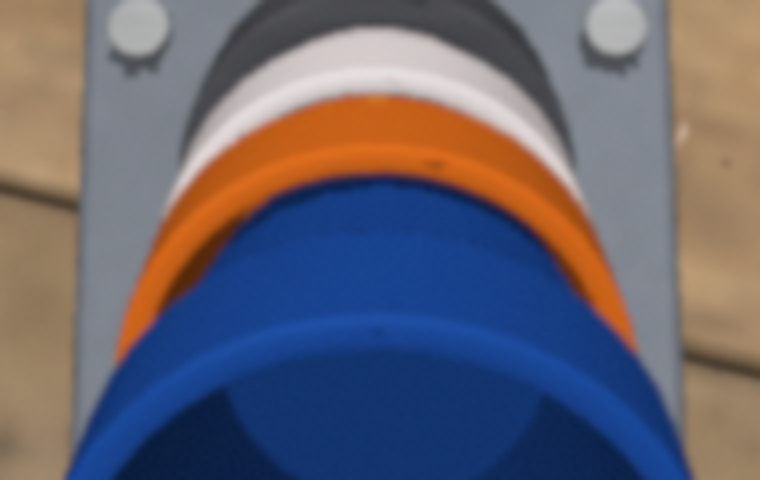

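The contact is freed. Onward in small steps.

Call:
{"api": "arm_command", "payload": {"rows": [{"tx": 0, "ty": -0.1, "tz": 1.5, "ax": 0, "ay": 0, "az": 0, "grip": 0}, {"tx": 0, "ty": -0.2, "tz": 3, "ax": 0, "ay": 0, "az": 0, "grip": 0}, {"tx": 0, "ty": -0.2, "tz": 4.5, "ax": 0, "ay": 0, "az": 0, "grip": 0}, {"tx": 0, "ty": -0.2, "tz": 6, "ax": 0, "ay": 0, "az": 0, "grip": 0}, {"tx": 0, "ty": -0.2, "tz": 7, "ax": 0, "ay": 0, "az": 0, "grip": 0}, {"tx": 0, "ty": -0.2, "tz": 7, "ax": 0, "ay": 0, "az": 0, "grip": 0}]}}

```text
time: 19.5
position: [0.5665, 0.0034, 0.1601]
ee_rot: [0.959, 0.117, 0.256, -0.032]
contact_force: [-0.2, 0.3, -0.4]
width: 0.701
```

```bash
python3 f.py
```

```text
[[-0.29 -0.33  0.34  0.05 -0.54 -0.06]
 [ 0.26 -0.61  0.88 -0.01 -0.56 -0.01]
 [ 0.38 -1.1   0.69  0.04 -0.57 -0.02]]
TCP rel M2: h -0.5 cup off-axis [-0.5 -0.2] j [ 0.12 -0.19 -0.06  2.18 -0.26  0.66 -1.11]
t 19.6 pos [0.5665 0.0033 0.1603] F [ 0.39  1.23 -0.4 ] w 0.698
shift mm [ 0.5  0.2 -0.5] rot deg [-0.03  0.1  -0.08]
```

Travel is now 46 mm and still free.

Call:
{"api": "arm_command", "payload": {"rows": [{"tx": 0, "ty": -0.1, "tz": 1, "ax": 0, "ay": 0, "az": 0, "grip": 0}, {"tx": 0, "ty": -0.1, "tz": 2, "ax": 0, "ay": 0, "az": 0, "grip": 0}, {"tx": 0, "ty": -0.1, "tz": 3, "ax": 0, "ay": 0, "az": 0, "grip": 0}, {"tx": 0, "ty": -0.1, "tz": 3, "ax": 0, "ay": 0, "az": 0, "grip": 0}, {"tx": 0, "ty": -0.1, "tz": 3, "ax": 0, "ay": 0, "az": 0, "grip": 0}]}}

```text
time: 20.02
position: [0.5679, 0.0038, 0.1577]
ee_rot: [0.959, 0.117, 0.256, -0.032]
contact_force: [0.2, 0.9, -1.5]
width: 0.698
```

```bash
python3 f.py
```

```text
[[-0.41 -0.8   1.5   0.24 -0.5   0.05]
 [-0.2  -0.73  0.83  0.23 -0.5   0.04]
 [-0.52 -0.38  1.02  0.22 -0.56 -0.02]]
TCP rel M2: h -3.5 cup off-axis [-0.5 -0.3] j [ 0.12 -0.18 -0.06  2.18 -0.26  0.65 -1.11]
t 20.1167 pos [0.5679 0.0038 0.1578] F [-0.04  0.38 -1.14] w 0.701
shift mm [ 0.5  0.3 -3.5] rot deg [-0.03  0.09 -0.08]
```

Torque x is +0.23, a light touch on the +y wall. I'll shift −0.4 mm in y and go +1.5 mm.

Call:
{"api": "arm_command", "payload": {"rows": [{"tx": 0, "ty": -0.4, "tz": 0, "ax": 0, "ay": 0, "az": 0, "grip": 0}, {"tx": 0, "ty": -0.4, "tz": 0.7, "ax": 0, "ay": 0, "az": 0, "grip": 0}, {"tx": 0, "ty": -0.4, "tz": 1.5, "ax": 0, "ay": 0, "az": 0, "grip": 0}, {"tx": 0, "ty": -0.4, "tz": 1.5, "ax": 0, "ay": 0, "az": 0, "grip": 0}]}}

```text
time: 20.45
position: [0.5686, 0.0042, 0.1565]
ee_rot: [0.959, 0.117, 0.256, -0.032]
contact_force: [0.0, -0.5, -0.9]
width: 0.699
```

```bash
python3 f.py
```

```text
[[-0.55  0.47  0.74  0.06 -0.54  0.  ]
 [ 0.05 -0.79  1.46  0.02 -0.52  0.05]
 [-0.53  0.54  1.1   0.08 -0.53 -0.01]]
TCP rel M2: h -5.0 cup off-axis [-0.5 -0.6] j [ 0.12 -0.18 -0.07  2.18 -0.26  0.65 -1.11]
t 20.55 pos [0.5686 0.0042 0.1565] F [ 0.22 -0.5  -1.22] w 0.699
shift mm [ 0.5  0.6 -5. ] rot deg [-0.02  0.09 -0.09]
```

Call:
{"api": "arm_command", "payload": {"rows": [{"tx": 0, "ty": -0.2, "tz": 0.5, "ax": 0, "ay": 0, "az": 0, "grip": 0}, {"tx": 0, "ty": -0.2, "tz": 1, "ax": 0, "ay": 0, "az": 0, "grip": 0}, {"tx": 0, "ty": -0.2, "tz": 1.5, "ax": 0, "ay": 0, "az": 0, "grip": 0}, {"tx": 0, "ty": -0.2, "tz": 1.5, "ax": 0, "ay": 0, "az": 0, "grip": 0}]}}

```text
time: 20.88
position: [0.5694, 0.0046, 0.1553]
ee_rot: [0.959, 0.117, 0.256, -0.032]
contact_force: [0.1, -0.4, 0.5]
width: 0.698
```

```bash
python3 f.py
```

```text
[[ 0.22  0.45 -0.44 -0.   -0.45 -0.  ]
 [-0.03  0.75  0.47 -0.02 -0.51 -0.04]
 [-0.5  -0.64  0.65 -0.07 -0.51 -0.01]]
TCP rel M2: h -6.4 cup off-axis [-0.4 -0.7] j [ 0.11 -0.18 -0.07  2.18 -0.26  0.65 -1.11]
t 20.9833 pos [0.5693 0.0046 0.1553] F [-0.26  0.59 -0.81] w 0.7
shift mm [ 0.4  0.7 -6.4] rot deg [-0.01  0.08 -0.09]
```

Call:
{"api": "arm_command", "payload": {"rows": [{"tx": 0.1, "ty": 0, "tz": 0.5, "ax": 0, "ay": 0, "az": 0, "grip": 0}, {"tx": 0.1, "ty": 0, "tz": 1, "ax": 0, "ay": 0, "az": 0, "grip": 0}, {"tx": 0.1, "ty": 0, "tz": 1.2, "ax": 0, "ay": 0, "az": 0, "grip": 0}, {"tx": 0.1, "ty": 0, "tz": 1.2, "ax": 0, "ay": 0, "az": 0, "grip": 0}]}}

```text
time: 21.32
position: [0.57, 0.0048, 0.1544]
ee_rot: [0.959, 0.117, 0.256, -0.032]
contact_force: [-1.5, 0.3, 1.7]
width: 0.698
```

```bash
python3 f.py
```

```text
[[-0.33 -0.63 -2.15  0.07 -0.54  0.01]
 [-0.85 -0.79 -1.49  0.05 -0.56  0.01]
 [-0.01  0.01 -1.97  0.01 -0.57 -0.02]]
TCP rel M2: h -7.6 cup off-axis [-0.3 -0.8] j [ 0.11 -0.17 -0.07  2.18 -0.26  0.64 -1.11]
t 21.4167 pos [0.57   0.0048 0.1544] F [-0.96 -0.24  1.7 ] w 0.702
shift mm [ 0.3  0.8 -7.6] rot deg [-0.02  0.08 -0.09]
```

Axial contact of about 2.6 N with balanced side moments, so the walls have met. A quick visual check before letting go.

View pics/sf.png

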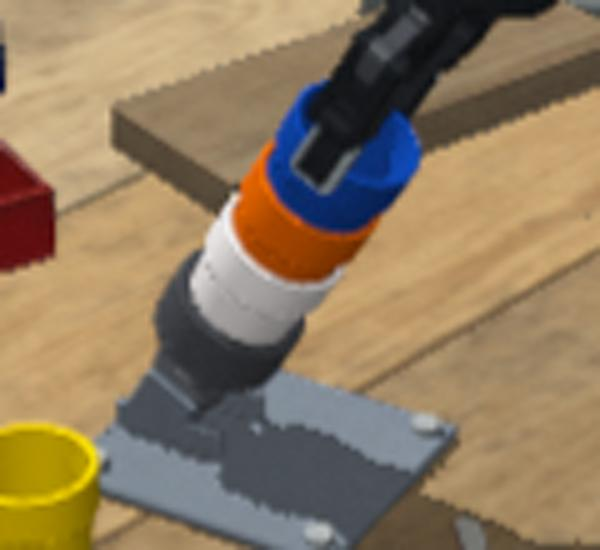

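The blue cup stands out of the orange one by as much as the orange does out of the white. Releasing.

Call:
{"api": "arm_command", "payload": {"rows": [{"tx": 0, "ty": 0, "tz": 0, "ax": 0, "ay": 0, "az": 0, "grip": 100}, {"tx": 0, "ty": 0, "tz": 0, "ax": 0, "ay": 0, "az": 0, "grip": 100}, {"tx": 0, "ty": 0, "tz": 0, "ax": 0, "ay": 0, "az": 0, "grip": 100}, {"tx": 0, "ty": 0, "tz": 0, "ax": 0, "ay": 0, "az": 0, "grip": 100}, {"tx": 0, "ty": 0, "tz": 0, "ax": 0, "ay": 0, "az": 0, "grip": 100}]}}

```text
time: 21.83
position: [0.5699, 0.0048, 0.1541]
ee_rot: [0.959, 0.117, 0.256, -0.032]
contact_force: [0.6, -0.7, -0.7]
width: 1.001
```

```bash
python3 f.py; python3 -c "
from h import *
save('w22',read_camera('wrist'))"
```

```text
[[-0.02  0.83  0.75  0.03 -0.56 -0.02]
 [-0.6  -0.26 -0.21 -0.02 -0.56 -0.03]
 [ 0.75  0.16 -0.16  0.01 -0.48 -0.03]]
TCP rel M2: h -7.7 cup off-axis [-0.5 -0.8] j [ 0.11 -0.17 -0.07  2.18 -0.26  0.64 -1.11]
t 21.9333 pos [0.5699 0.0048 0.1542] F [ 0.6  -0.02  0.51] w 1.0
shift mm [ 0.5  0.8 -7.7] rot deg [-0.02  0.09 -0.09]
```

View pics/w22.png

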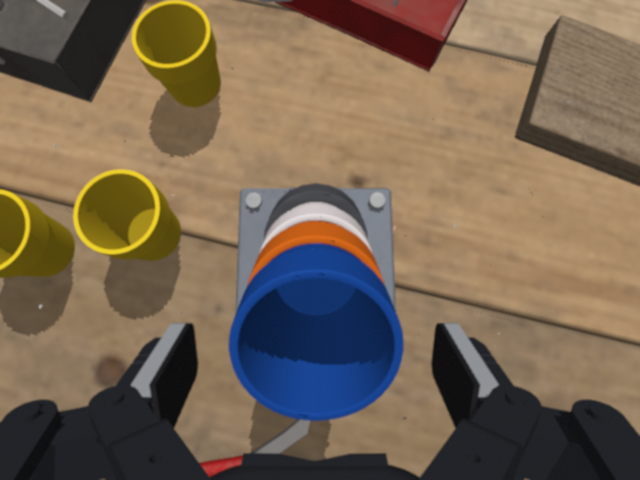

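View pics/sf.png

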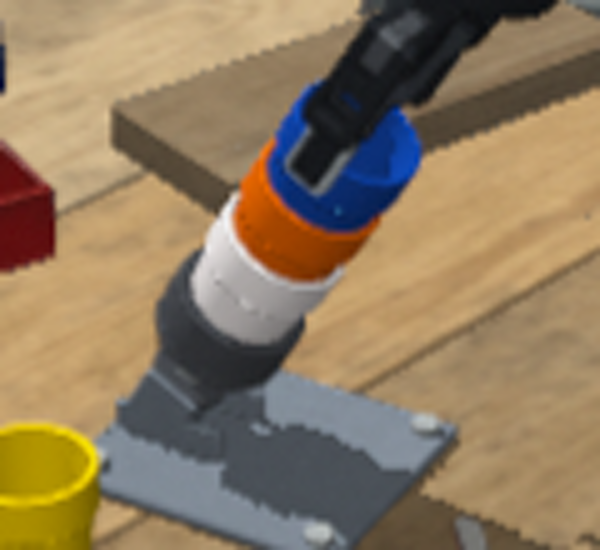

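Blue is seated and released, with pads clear. Retreat straight along the axis, then up.

Call:
{"api": "arm_command", "payload": {"rows": [{"tx": 0, "ty": 0, "tz": -8, "ax": 0, "ay": 0, "az": 0, "grip": 100}, {"tx": 0, "ty": 0, "tz": -22, "ax": 0, "ay": 0, "az": 0, "grip": 100}, {"tx": 0, "ty": 0, "tz": -38, "ax": 0, "ay": 0, "az": 0, "grip": 100}, {"tx": 0, "ty": 0, "tz": -52, "ax": 0, "ay": 0, "az": 0, "grip": 100}, {"tx": 0, "ty": 0, "tz": -58, "ax": 0, "ay": 0, "az": 0, "grip": 100}, {"tx": 2, "ty": 0, "tz": -63, "ax": 0, "ay": 0, "az": 0, "grip": 100}, {"tx": 10, "ty": 0, "tz": -78, "ax": 0, "ay": 0, "az": 0, "grip": 100}, {"tx": 20, "ty": 0, "tz": -98, "ax": 0, "ay": -3, "az": 0, "grip": 100}, {"tx": 30, "ty": 0, "tz": -118, "ax": 0, "ay": -8, "az": 0, "grip": 100}, {"tx": 35, "ty": 30, "tz": -138, "ax": 0, "ay": -14, "az": 0, "grip": 100}, {"tx": 35, "ty": 65, "tz": -150, "ax": 0, "ay": -18, "az": 0, "grip": 100}, {"tx": 35, "ty": 100, "tz": -150, "ax": 0, "ay": -20, "az": 0, "grip": 100}, {"tx": 35, "ty": 130, "tz": -150, "ax": 0, "ay": -20, "az": 0, "grip": 100}, {"tx": 35, "ty": 150, "tz": -150, "ax": 0, "ay": -20, "az": 0, "grip": 100}, {"tx": 35, "ty": 150, "tz": -150, "ax": 0, "ay": -20, "az": 0, "grip": 100}, {"tx": 35, "ty": 150, "tz": -150, "ax": 0, "ay": -20, "az": 0, "grip": 100}]}}

```text
time: 23.32
position: [0.5628, -0.1527, 0.3005]
ee_rot: [0.989, 0.12, 0.085, -0.012]
contact_force: [-0.0, 0.9, -0.2]
width: 0.998
```

```bash
python3 - <<'E'
from h import *
delta(M2,RS);save('s23',read_camera('scene'));I=read_camera('top');save('t23',I)
I=cv2.imread('pics/s23.png');cv2.imwrite('pics/s23c.png',cv2.resize(I[180:290,240:360],None,fx=5,fy=5,interpolation=cv2.INTER_CUBIC))
E
```

```text
t 23.3167 pos [ 0.5628 -0.1527  0.3005] F [-0.04  0.86 -0.19] w 0.998
shift mm [  15.4 -151.   145.1] rot deg [-0.07 20.17 -0.24]
```

View pics/s23.png

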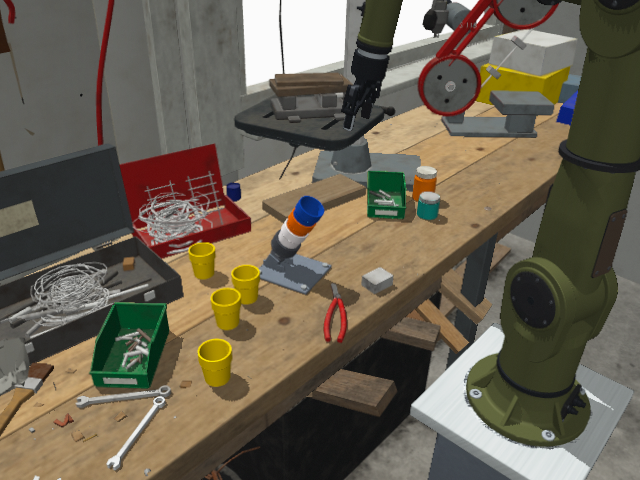

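View pics/s23c.png

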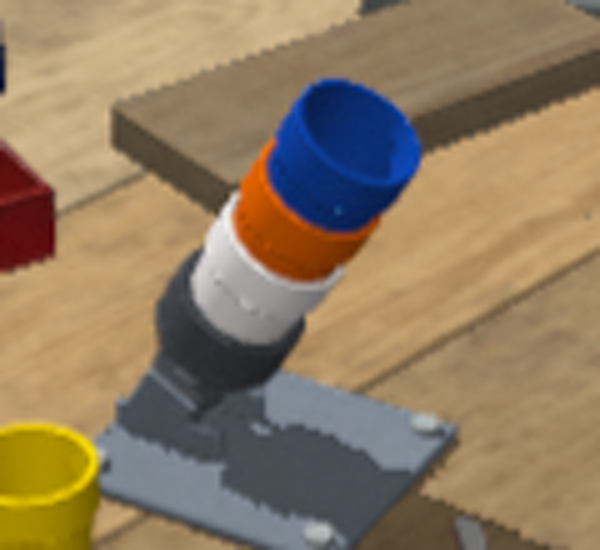

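View pics/t23.png

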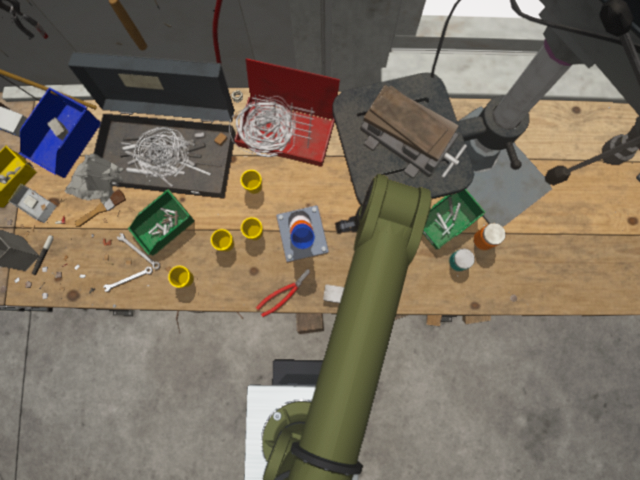

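The stack stands coaxial in the stand: white at scene (291,232), orange at (300,222), blue at (308,208). The jar, block and pliers sit at their original pixels and the arm is clear of everything. Handing in.

```bash
python3 -c "
from h import *
close_job();print(observe()['time'])"
```

```text
the job is handed in; nothing more can be done
the job is handed in; nothing more can be done
```

Both cups are in the leaning stand. I lowered the orange cup into the white one and let it go, then did the same with the blue cup into the orange one. The job was handed in at about 23.4 s.

- **Seating force:** I stopped each cup when the walls met, at about 3–4 N axial for orange and about 2.6 N for blue. That is close to the force at which the cradle starts to move, so it should hardly have been pressed. I had no direct reading of the cradle's travel.
- **Nesting depth:** By my measurements the cups sit about 36–38 mm from one to the next, within the 35–40 mm given.
- **Last checks:** The final pictures show the stack straight and unchanged after release. By eye, the jar, the block and the pliers are where they started. The arm is well clear and the gripper is open.

These did not go as planned:

- **First move call:** It was refused because some keys were missing, with no effect on the scene.
- **First grip on the orange cup:** It held only the upper half of the band, so I reopened and gripped 9 mm lower.
- **Reach near the stand:** Joint 2 stopped at its −0.3 rad limit in three tilted poses, so I staged closer to the stack.
- **Side touches:** The orange cup briefly touched the wall at under 1 N and the blue cup at about 1.5 N. I corrected each before seating.
- **Mouth height:** The camera views disagreed by up to 9 mm on the height of the white cup's mouth, but by only about 1 mm sideways. I therefore used the contact force to judge seating.

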